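Lock a cell into the bayonet test holder

TASK

Take the one fat battery cell out of the cell rack and stand it, terminal end up as it stands now, in the open bay of the spring-loaded two-bay test holder. Then fit the bayonet cap (the one with two lugs) over it: lugs in at the slots, push down against the spring, turn a quarter turn clockwise seen from above, and let it spring up so that the lugs seat in their notches. Let go, and leave the two slim cells, the plain plug and the reel stand where they are.

Things in the scene. Friction and masses are not known exactly. Their poses are not given: they have to be found in the camera images.
- mouth (a point): Fixed test holder: grey upright block 60 x 60 mm, 100 mm tall with a bright metal top: the open bay of a two-bay tester. This point: centre of its round well (33 mm across) at the top face, z up. Two entry slots 16 mm wide run from the well to 24 mm from the centre along this frame's +x and -x: the cap's lugs and bar go in along x, either way round. The other bay, already locked, is 75 mm off along +y.
- notch (a point): Lock position inside the holder, on the well's axis 4 mm below its top; same axes as the mouth. The lugs run in a track under a rim 8 mm thick in all, and can turn only clockwise seen from above, 90 degrees to a stop. There, on the +y and -y sides, notches 16 mm wide and 4 mm deep are cut in the rim's underside, hidden from above: the lugs rise into them. Locked, the cap's bar lies along y.
- bay2 (a point): Centre of the top face of the tester's second bay, a block like the first: already loaded, with a like cap locked on it, fixed, in the way: its disc is 48 mm across and its bar, 44 mm along y and 12 mm along x, reaches 43 mm above the top face. Nothing to do there. Both stand on a foot 90 x 165 x 4 mm.
- plunger (a joint): Sprung contact at the bottom of the holder's well, value in m: 0 when up (the contact 55 mm below the holder's top), growing as it is pushed down, to 0.036 at most. It starts to yield at 3 N and stiffens by 250 N/m: 9 N at 0.024 (cap locked), 11 N at 0.032.
- cell_mid (a point): The fat cell, to be loaded: a violet cylinder 26 mm in diameter and 65 mm tall, 90 g or so, standing in one pocket of the rack with its steel terminal on top. This point is its centre, half-way up. Standing free on the plunger in the well its top is 10 mm above the holder's top; locked under the cap its top is 14 mm below it.
- slim1_mid (a point): A slim cell, violet, 18 mm in diameter and 65 mm tall, standing in the rack; centre, half-way up. Leave it.
- slim2_mid (a point): The other slim cell, the same size; centre, half-way up. Leave it.
- rack_mid (a point): Fixed black cell rack, 50 x 160 mm and 25 mm tall, walls and floor 4 mm; three open pockets in a row along this frame's y, 52 mm apart, one cell standing loosely in each. The point is the centre of its top edge; x is across the row.
- cap_mid (a point): Bayonet cap, upright in the tray, 57 mm tall, about 80 g; this point: on its axis, half-way up, z up; lugs and grip bar lie along x (half a turn gives the same cap). In the holder this point is 6.5 mm above the holder's top when pushed home (disc on the top), 14.5 mm when seated in the notches; the lugs are below the rim and can turn while it is 6.5 to 10.5 mm above.
- plug_mid (a point): A plain black round plug without lugs, 36 mm across and 34 mm tall with a 20 mm round knob, standing in the tray beside the cap; centre, half-way up. Leave it.
- tray_mid (a point): Fixed grey parts tray, 110 x 170 mm (x, y of this frame) and 20 mm tall, walls and floor 4 mm, with the cap towards one end of its y and the plug towards the other; centre of its top edge.
- reel_mid (a point): A reel of nickel strip on a steel stand, loose, 70 x 90 mm foot, 167 mm tall in all, about 0.9 kg, standing beyond the holder; this point is 80 mm above its foot's underside. Leave it.
- cap: The same cap; origin at the centre of its lower end. Round metal stem 28 mm in diameter, chamfered foot, 0 to 22 mm up; two lugs 10 mm wide on it, 4 to 10 mm up, to 21 mm from the axis along +x and -x; black disc 48 mm across, 22 to 27 mm up; grip bar 44 mm long (along x, in line with the lugs), 12 mm thick (y), 27 to 57 mm up.
- cell: The same fat cell; origin at the centre of its lower end.
Not all that is in view belongs to the job. Leave any red look-alike of the cap alone.

How it is judged (in metres and radians):
On the way, in this order (a step that is already met when the one before it is completed fails the run):
1. the fat cell stands in the holder's well (horizontal distance between cell_mid and mouth below 0.006 m and angle between cell_mid's own z axis and vertical below 0.2 rad and z of cell_mid in the frame of mouth below -0.018 m), for 0.2 s.
2. the cap is pushed in, its lugs through the entry slots to below the rim (z of cap_mid in the frame of mouth below 0.0108 m and horizontal distance between cap_mid and mouth below 0.006 m and angle between the x axis of cap_mid and the x axis of mouth, either way round below 0.5 rad), for 0.02 s.
3. the cap is turned a quarter turn and sprung up into the notches (z of cap_mid in the frame of mouth between 0.012 and 0.0165 m and horizontal distance between cap_mid and mouth below 0.005 m and angle between the x axis of cap_mid and the y axis of mouth, either way round below 0.3 rad and angle between cap_mid's own z axis and vertical below 0.12 rad), for 0.2 s.
At the end, for the whole second after the job is handed in: Fat cell upright in the well (6 mm, 0.2 rad), its centre 42 to 51 mm below the holder's top; cap locked: upright (0.12 rad), within 5 mm of the axis, bar within 0.3 rad of the notch line, its centre 12 to 16.5 mm above the holder's top (sprung up into the notches); both at rest (all of step 3 and horizontal distance between cell_mid and mouth below 0.006 m and angle between cell_mid's own z axis and vertical below 0.2 rad and z of cell_mid in the frame of mouth between -0.051 and -0.042 m and linear speed of each of cap, cell below 0.02 m/s); the robot touches nothing.
It fails at once if a slim cell is moved more than 25 mm or tipped over (distance of slim1_mid from where it was at the start of the episode above 0.025 m or angle between slim1_mid's own z axis and vertical above 0.5 rad).
It fails at once if a slim cell is moved more than 25 mm or tipped over (distance of slim2_mid from where it was at the start of the episode above 0.025 m or angle between slim2_mid's own z axis and vertical above 0.5 rad).
It fails at once if the plain plug is moved more than 25 mm or tipped over (distance of plug_mid from where it was at the start of the episode above 0.025 m or angle between plug_mid's own z axis and vertical above 0.5 rad).
It fails at once if the reel stand is moved more than 25 mm or tipped over (distance of reel_mid from where it was at the start of the episode above 0.025 m or angle between reel_mid's own z axis and vertical above 0.5 rad).
It also fails if it takes over 64 s, if anything falls off the work surface, if the arm or the gripper's body presses on something with over 40 N, if the wrist force passes 120 N, or if a joint passes its speed limit or range.

ROBOT

A 6-joint arm with a two-finger parallel gripper is mounted at the origin on the work surface. World frame = base frame: x ahead of the robot, y to its left, z up, the work surface at z = 0. Lengths are in mm, angles in degrees, forces in N, time in s.
With the tool pointing down it reaches from about 300 to 850 mm from the base axis. Payload 4.2 kg.
Tool frame: the origin (TCP) lies at the very end of the fingers, on their centre line; the grasp point (between the pads) lies 19 mm behind it (env.grip_depth is the distance from the TCP to the grasp point, in mm); y points along the fingers, z is the direction in which the jaws open and shut, and the axes are right-handed (so a half turn about y gives the same grasp; the last joint's range is limited). The gripper opens to 91 mm and grips with 3 to 60 N. Pads are 32 mm wide; open, the fingers measure 118 mm over their backs; the gripper's body (76 mm by 178 mm) begins 60 mm behind the grasp point.
Start: joints at [-68.067, 18.312, 89.639, -0, 72.044, -1.146], TCP at [225.402, -528.996, 213.976] pointing down, gripper open.
Joint ranges: [-177.97, 177.97], [-48.28, 115.42], [12.27, 149.76], [-77.06, 257.06], [2.81, 150.46], [-146.56, 146.56]. Speed limits (degrees/s): [147.25, 147.25, 180, 180, 180, 180].

INTERFACE

Orientations are given as [roll, pitch, yaw] about the fixed x, y, z axes, in that order (R = Rz(yaw) Ry(pitch) Rx(roll)).
In Python, from workcell import state, imaging, job, env gives the robot as it stands.
- The arm moves only by the shell command python3 -m pendant 'ROWS' [FORCE]. ROWS is JSON, a list of rows, each an object with "delta_pos": the shift along the tool's x, y, z in cm, a list of three; "twist": the turn, a rotation vector about the tool's x, y, z in degrees, a list of three; "grip": the opening in per cent of the stroke, from 0 (shut) to 100 (fully open). In form: [{"delta_pos": [tx, ty, tz], "twist": [wx, wy, wz], "grip": grip}, ...]. A call has exactly 5 rows; each row is the pose to reach, as a shift and turn from the pose commanded when the call began, along the tool's axes at that moment; what a row does not reach only later rows make up. A row lasts 1/10 s, in which the tool goes at most 50 mm and 8.59 degrees, less where a joint would pass 70% of its speed; a pose out of reach is approached as far as the arm can. A call with a gripper value outside its range is refused whole. The fingers move at their own pace and stop on an object; FORCE is the grip in N (left out, the last holds). Time passes only in rows, so rows that repeat a pose let the fingers close, or fill a call up. It gives the time, the measured TCP pose, the force and the opening at its end, in the units of the state.
- state(): the state, without advancing time (a new reading comes with each control period).
- imaging.grab_frame(name): name is "scene" or "top" or "wrist"; returns (picture, depth): 384x512x3 uint8, red, green, blue; 384x512 float32, mm along the optical axis (not along the pixel's ray), 0 where there is no reading.
- imaging.camera_info(name): a dict with "fx", "fy", "cx", "cy" (pixels), "R" (3x3) and "t" (3): a world point X has camera coordinates R X + t. Camera axes: x right, y down, z forward; pixel columns grow to the right and rows downward; lengths in mm; the calibration is good to about 2 mm. A picture is of the moment at which its call begins: read the wrist's pose just before it. camera_info takes no time and is no camera call; for the wrist camera it gives the pose at the moment of the call.
- job.job_done(): hands the job in, once; it reports no verdict.
The state is a dict: "time_s": time; "qpos": joint angles; "qvel": joint speeds; "effort": joint torques, N m; "ee_pos": TCP position; "ee_rot": TCP orientation; "force": force on the tool from outside, world axes, zero at the start; "torque": the same for the moment, N m; "gripper_width": finger opening in mm.
Only numpy, scipy, OpenCV 4.12 (cv2) and the standard library are available. Lean on these libraries where they do the work, as an engineer would, in place of code of your own. Each camera call takes 0.05 s, during which the arm holds its last target.

## Working session

There is one attempt and no reset: what is moved stays moved. The work goes in short steps, Python scripts to look and compute and a shell command to move; the robot and the scene stay as the last step left them, time stands still between calls to the robot, and variables do not carry over. Pictures are saved under pics/ and viewed, and the job is handed in when it is done.

```bash
ls; mkdir -p pics; python3 - <<'E'
from workcell import state, imaging, job, env
import cv2,numpy as np
s=state();print(s)
for n in ("scene","top","wrist"):
    p,d=imaging.grab_frame(n); cv2.imwrite(f"pics/{n}0.png",p[:,:,::-1]); np.save(f"pics/{n}0.npy",d)
    c=imaging.camera_info(n);print(n,c)
E
```

```text
pics
{'time_s': 0.0, 'qpos': array([-6.80664369e+01,  1.83489810e+01,  8.97094037e+01, -1.41448756e-04,
        7.20422502e+01, -1.14735411e+00]), 'qvel': array([ 0.03328791,  0.04951851, -0.08480662, -0.06431703,  0.00384451,
        0.07056995]), 'effort': array([ 5.05025000e-04, -4.12458837e+01, -2.31973225e+01,  7.25919474e-02,
        4.55339835e-02, -1.12858261e-04]), 'ee_pos': array([ 225.20783809, -528.49006073,  213.1266316 ]), 'ee_rot': array([-9.01006174e+01,  1.88063402e-03, -1.56919041e+02]), 'force': array([-0.41336446,  0.18639795, -0.17091086]), 'torque': array([ 0.03945895, -0.01370127,  0.05311631]), 'gripper_width': 91.01928572636639}
scene {'fx': 397.01692346793885, 'fy': 397.01692346793885, 'cx': 255.58099973857134, 'cy': 189.3323216037009, 'R': array([[-6.64649848e-01,  7.47154696e-01, -6.63246175e-04],
       [ 4.89890216e-01,  4.35123305e-01, -7.55430530e-01],
       [-5.64134874e-01, -5.02421705e-01, -6.55228414e-01]]), 't': array([ 362.29755708, -196.1943027 , 1363.90250558])}
top {'fx': 399.63142066200174, 'fy': 399.63142066200174, 'cx': 257.07584722653405, 'cy': 195.93453293774786, 'R': array([[-0.01711629, -0.99975499, -0.01403545],
       [-0.99346348,  0.01858973, -0.11262651],
       [ 0.11285983,  0.01201596, -0.99353826]]), 't': array([  14.69450735,  560.32624224, 1101.09667632])}
wrist {'fx': 313.7501107941387, 'fy': 313.7501107941387, 'cx': 254.85353042131177, 'cy': 195.02436680447764, 'R': array([[ 0.39184028, -0.92003165, -0.00172182],
       [-0.88519672, -0.37751292,  0.27186533],
       [-0.25077472, -0.10500364, -0.96233377]]), 't': array([-573.8108151 ,  -30.36443501,  390.76434372])}
```

View pics/scene0.png

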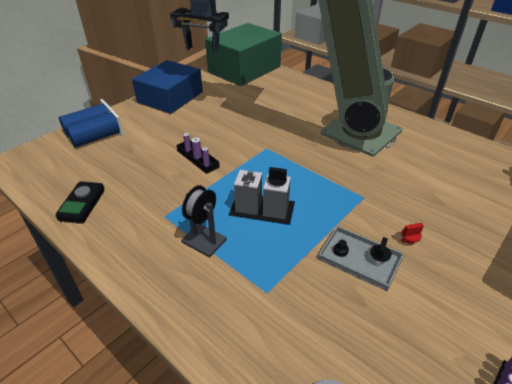

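View pics/top0.png

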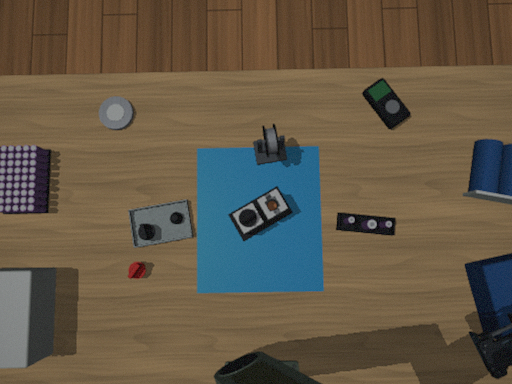

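View pics/wrist0.png

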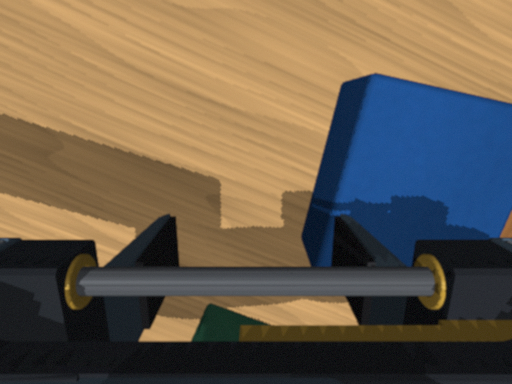

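```bash
python3 - <<'E'
import cv2,numpy as np
t=cv2.imread("pics/top0.png");s=cv2.imread("pics/scene0.png")
def c(im,x,y,w,h,n,k): cv2.imwrite(n,cv2.resize(im[y:y+h,x:x+w],None,fx=k,fy=k,interpolation=cv2.INTER_CUBIC))
a=[(t,330,200,75,45),(t,225,180,75,60),(t,125,195,75,85),(s,170,125,60,50),(s,225,160,75,65),(s,315,215,115,75)]
W=np.zeros((590,790,3),np.uint8)
for i,(im,x,y,w,h) in enumerate(a):
    k=min(260/w,290/h); r=cv2.resize(im[y:y+h,x:x+w],None,fx=k,fy=k,interpolation=cv2.INTER_CUBIC)
    X=(i%3)*263;Y=(i//3)*295; W[Y:Y+r.shape[0],X:X+r.shape[1]]=r
cv2.imwrite("pics/crops.png",W)
E
```

```text
(no output)
```

View pics/crops.png

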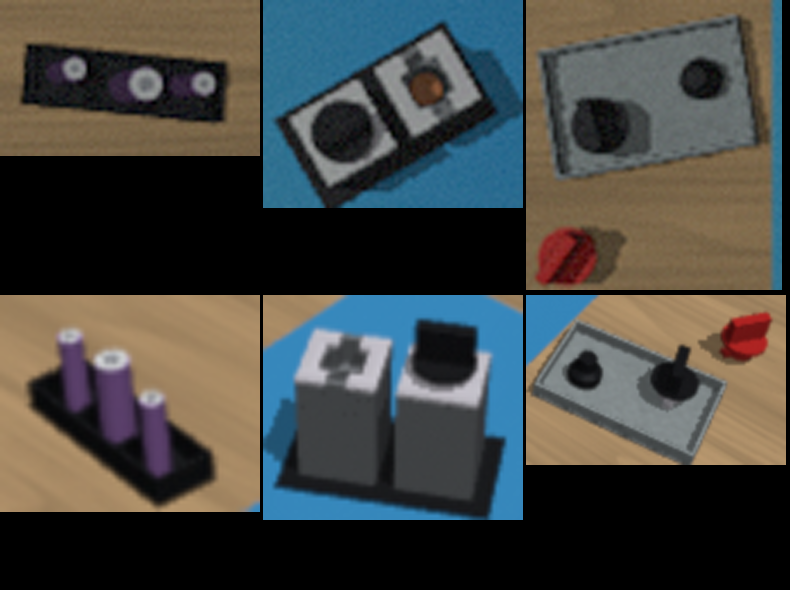

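```bash
cat > h.py <<'E'
import numpy as np,cv2
from workcell import state, imaging, env
def ray(c,u,v,z):
    R=np.array(c['R']);t=np.array(c['t']);o=-R.T@t
    d=R.T@np.array([(u-c['cx'])/c['fx'],(v-c['cy'])/c['fy'],1.]); return o+d*(z-o[2])/d[2]
def pt(c,u,v,dep):
    R=np.array(c['R']);t=np.array(c['t'])
    return R.T@(np.array([(u-c['cx'])/c['fx']*dep,(v-c['cy'])/c['fy']*dep,dep])-t)
def cloud(c,d):
    v,u=np.mgrid[:d.shape[0],:d.shape[1]]
    X=np.stack([(u-c['cx'])/c['fx']*d,(v-c['cy'])/c['fy']*d,d],-1)
    return (X-np.array(c['t']))@np.array(c['R'])
def proj(c,X):
    x=np.array(c['R'])@np.array(X)+np.array(c['t']); return x[0]/x[2]*c['fx']+c['cx'],x[1]/x[2]*c['fy']+c['cy']
def blobs(m,amin=8):
    n,l,st,ce=cv2.connectedComponentsWithStats(m.astype(np.uint8))
    return [(ce[i].round(1),st[i]) for i in range(1,n) if st[i][4]>=amin],l
E
python3 - <<'E'
from h import *
im=cv2.imread("pics/top0.png");d=np.load("pics/top0.npy");c=imaging.camera_info("top")
X=cloud(c,d)
hsv=cv2.cvtColor(im,cv2.COLOR_BGR2HSV)
w=(hsv[...,1]<50)&(hsv[...,2]>140)
w[:180]=0;w[245:]=0
for ce,st in blobs(w)[0]:
    u,v=ce; z=np.median(X[max(0,int(v)-1):int(v)+2,int(u)-1:int(u)+2,2]); print(ce,st,round(float(z),1),[ray(c,u,v,zz).round(1)[:2].tolist() for zz in (69,104)])
for n,(u,v) in dict(tabl=(300,260),cap=(147,231),plug=(176,217),tray=(160,220),holder=(268,224),bay=(283,205),foot=(240,222),reel=(270,140),fat=(372,224)).items():
    print(n,X[v,u].round(1))
E
```

```text
[  8.3 184.7] [  7 183   4   4  11] 70.1 [[600.5, 693.8], [595.1, 671.2]]
[ 15.9 184.8] [ 14 183   4   5  12] 70.2 [[599.9, 672.5], [594.5, 650.6]]
[ 23.2 184.8] [ 22 183   3   5  12] 70.4 [[599.5, 652.1], [594.1, 630.8]]
[ 31.1 184.6] [ 29 183   5   4  13] 70.1 [[599.6, 630.0], [594.2, 609.5]]
[  7.6 192.5] [  6 191   4   4  11] 69.1 [[578.8, 694.6], [574.1, 671.9]]
[ 22.9 192.2] [ 22 191   4   4   9] 71.5 [[578.8, 651.9], [574.1, 630.6]]
[ 30.8 192.3] [ 29 190   5   5  14] 71.0 [[578.1, 629.8], [573.4, 609.3]]
[278.8 199.8] [270 190  17  21 104] 99.0 [[544.5, -55.0], [540.9, -53.6]]
[493.8 194.2] [477 191  35   7  37] 72.1 [[549.0, -639.6], [545.2, -619.3]]
[265.4 207.4] [258 197  17  21 106] 99.7 [[524.3, -18.0], [521.4, -17.7]]
[  7.4 199.9] [  6 198   4   4   9] 71.6 [[558.2, 694.0], [554.1, 671.4]]
[ 15.3 200. ] [ 14 198   4   5  12] 70.4 [[557.5, 672.0], [553.5, 650.1]]
[ 22.8 199.4] [ 21 198   4   4  10] 70.7 [[558.7, 651.2], [554.7, 630.0]]
[ 30.4 199.8] [ 29 198   4   4  13] 70.2 [[557.2, 630.0], [553.2, 609.4]]
[249.9 206.5] [243 204  12   5  28] 100.1 [[527.6, 24.3], [524.5, 23.2]]
[  6.9 208.2] [  6 207   3   4   8] 71.6 [[535.2, 694.2], [531.9, 671.5]]
[ 14.6 207.6] [ 13 206   4   4   9] 71.4 [[536.4, 672.8], [533.1, 650.9]]
[ 22.3 207.6] [ 21 206   4   4  11] 69.6 [[536.0, 651.4], [532.7, 630.2]]
[ 29.6 207.4] [ 28 206   4   4  10] 71.0 [[536.2, 631.2], [532.9, 610.6]]
[240.9 222.3] [234 210  17  23  65] 101.5 [[484.9, 49.5], [483.2, 47.6]]
[259.3 221.7] [257 219   5   6  12] 100.2 [[485.6, -0.6], [483.9, -0.9]]
[371.5 224. ] [368 221   8   7  24] 67.8 [[474.0, -304.4], [472.7, -294.9]]
tabl [ 377.3 -115.    -5.1]
cap [466.4 312.1  47.1]
plug [504.2 232.6  41.7]
tray [498.7 286.8   5.4]
holder [481.7 -25.1   3.2]
bay [527.3 -64.6  99.7]
foot [484.2  50.1 100.5]
reel [689.8 -32.4 156.4]
fat [ 473.9 -305.2   70.8]
```

```bash
cat >> h.py <<'E'
from scipy.spatial.transform import Rotation as Ro
def rot(yaw): return Ro.from_euler('xyz',[-90,0,yaw],degrees=True).as_matrix()
def go(p,yaw):
    "print delta (cm) and twist in tool axes from the current pose to TCP p, tool x at yaw"
    s=state(); R0=Ro.from_euler('xyz',s['ee_rot'],degrees=True).as_matrix()
    dp=R0.T@(np.array(p)-s['ee_pos'])/10
    tw=Ro.from_matrix(R0.T@rot(yaw)).as_rotvec(degrees=True)
    print('delta',dp.round(2),'twist',tw.round(2),'now',s['ee_pos'].round(1),s['ee_rot'].round(2),'q',s['qpos'].round(1),'F',s['force'].round(1),'w',round(s['gripper_width'],1),'t',round(s['time_s'],2))
E
python3 - <<'E'
from h import *
c=imaging.camera_info("wrist");s=state()
R0=Ro.from_euler('xyz',s['ee_rot'],degrees=True).as_matrix()
o=-np.array(c['R']).T@c['t']; print('cam in tool',R0.T@(o-s['ee_pos']), 'fwd in tool',R0.T@np.array(c['R'])[2])
im=cv2.imread("pics/top0.png");c=imaging.camera_info("top")
g=im.max(2)
k=(g[205:242,330:402]<60).astype(np.uint8); k=cv2.morphologyEx(k,cv2.MORPH_CLOSE,np.ones((7,7)))
cs,_=cv2.findContours(k,cv2.RETR_EXTERNAL,cv2.CHAIN_APPROX_NONE); q=max(cs,key=cv2.contourArea)
b=cv2.boxPoints(cv2.minAreaRect(q))+[330,205]; print(b)
P=np.array([ray(c,*x,20)[:2] for x in b]);print(P.round(1),P.mean(0)); e=P-np.roll(P,1,0); print([(round(float(np.hypot(*x)),1),round(float(np.degrees(np.arctan2(x[1],x[0]))),1)) for x in e])
for u,v in ((351,220),(372,224),(388.5,224.2)): print(ray(c,u,v,69))
E
```

```text
cam in tool [ -76.9264844  -170.02366564   -0.38933603] fwd in tool [ 2.71902010e-01  9.62324882e-01 -3.45194173e-04]
[[335.66337013 229.36633873]
 [337.37623787 212.23762369]
 [395.59406281 218.05940437]
 [393.88119507 235.18811989]]
[[ 462.5 -215.9]
 [ 510.9 -222.7]
 [ 491.4 -386.5]
 [ 443.3 -379. ]] [ 477.0218983  -301.01680604]
[(164.2, 83.3), (48.9, -7.9), (164.9, -96.8), (48.8, 171.1)]
[ 485.79224378 -249.50641736   69.        ]
[ 473.95739644 -305.72124199   69.        ]
[ 472.629071   -350.17295776   69.        ]
```

```bash
python3 - <<'E'
from h import *
go([474,-304,150],-97)
E
```

```text
delta [-31.69   6.35 -10.91] twist [ 7.000e-02 -5.992e+01 -4.000e-02] now [ 225.3 -528.6  213.3] [ -90.08    0.   -156.92] q [-68.1  18.3  89.7   0.   72.   -1.1] F [ 0.7 -0.7 -0.7] w 91.2 t 0.15
```

```bash
python3 -m pendant '[{"delta_pos":[-4,0.6,-1.4],"twist":[0,-7,0],"grip":70},{"delta_pos":[-8,1.2,-2.8],"twist":[0,-14,0],"grip":70},{"delta_pos":[-12,1.8,-4.2],"twist":[0,-21,0],"grip":70},{"delta_pos":[-16,2.4,-5.6],"twist":[0,-28,0],"grip":70},{"delta_pos":[-20,3,-7],"twist":[0,-35,0],"grip":70}]' 10; python3 - <<'E'
from h import *
go([474,-304,150],-97)
E
```

```text
time_s: 0.65
ee_pos: [382.9, -384.8, 183.5]
ee_rot: [-90.0, 0.0, -121.6]
force: [-0.3, -1.0, 0.7]
gripper_width: 64.0
delta [-11.66   3.35   3.52] twist [ 1.000e-02 -2.465e+01 -0.000e+00] now [ 382.9 -384.8  183.5] [ -90.02    0.   -121.65] q [-46.4  16.7  96.6  -0.   66.7 -14.7] F [-0.3 -1.   0.7] w 64.0 t 0.65
```

```bash
python3 -m pendant '[{"delta_pos":[-3.9,1.1,1.2],"twist":[0,-8,0],"grip":70},{"delta_pos":[-7.8,2.2,2.4],"twist":[0,-16,0],"grip":70},{"delta_pos":[-11.6,3.3,3.5],"twist":[0,-24.6,0],"grip":70},{"delta_pos":[-11.6,3.3,3.5],"twist":[0,-24.6,0],"grip":70},{"delta_pos":[-11.6,3.3,3.5],"twist":[0,-24.6,0],"grip":70}]'; python3 - <<'E'
from h import *
c=imaging.camera_info("wrist");s=state();p,d=imaging.grab_frame("wrist");cv2.imwrite("pics/w1.png",p[:,:,::-1]);np.save("pics/w1.npy",d)
import pickle;pickle.dump((c,s),open("pics/w1.pk","wb"))
go([474,-304,150],-97)
E
```

```text
time_s: 1.15
ee_pos: [473.1, -305.6, 150.4]
ee_rot: [-90.1, 0.0, -97.3]
force: [-0.2, -0.2, -0.1]
gripper_width: 63.7
delta [-0.26  0.08  0.1 ] twist [ 0.04 -0.35  0.02] now [ 472.6 -306.4  150.8] [-9.004e+01 -2.000e-02 -9.735e+01] q [-34.1  20.   96.7  -0.   63.3 -26.7] F [-0.2 -0.1  0.2] w 63.8 t 1.2
```

View pics/w1.png

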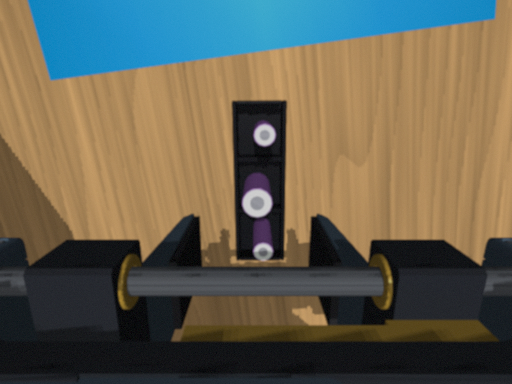

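The picture shows the rack in line with the jaws: fat cell (widest terminal) in the middle at (257,202), slim cells at (264,134) and (263,252). The candidates in the top view are the cells at (351,220), (372,224) and (388,225), of which the middle one is fat. For the cap they are the black cap at (147,231), the plug at (176,217), the red decoy at (137,270) and the locked cap at (248,217). I choose the black cap with the bar in the tray.

```bash
python3 - <<'E'
from h import *
import pickle
c,s=pickle.load(open("pics/w1.pk","rb"));im=cv2.imread("pics/w1.png");d=np.load("pics/w1.npy")
hsv=cv2.cvtColor(im,cv2.COLOR_BGR2HSV)
m=(hsv[...,1]<70)&(hsv[...,2]>120); m[:,:232]=0;m[:,290:]=0;m[:110]=0;m[262:]=0
m=cv2.morphologyEx(m.astype(np.uint8),cv2.MORPH_CLOSE,np.ones((9,9)))
X=cloud(c,d)
for ce,st in blobs(m,40)[0]:
    u,v=ce; print(ce,st,ray(c,u,v,69).round(1),'z',np.median(X[int(v)-4:int(v)+5,int(u)-4:int(u)+5,2]).round(1))
k=(im.max(2)<60).astype(np.uint8);k[:90]=0;k[262:]=0;k[:,:225]=0;k[:,:][:,295:]=0
k=cv2.morphologyEx(k,cv2.MORPH_CLOSE,np.ones((25,25)))
q=max(cv2.findContours(k,cv2.RETR_EXTERNAL,cv2.CHAIN_APPROX_NONE)[0],key=cv2.contourArea)
b=cv2.boxPoints(cv2.minAreaRect(q));P=np.array([ray(c,*x,25)[:2] for x in b]);print(b.round(),P.round(1),P.mean(0))
print('tcp',s['ee_pos'],s['ee_rot'])
E
```

```text
[264.4 134.6] [254 124  22  22 387] [ 487.3 -251.2   69. ] z 69.6
[256.7 202.5] [242 189  30  29 685] [ 474.3 -306.    69. ] z 69.5
[262.7 251.1] [253 243  20  18 265] [ 473.9 -350.9   69. ] z 69.3
[[233. 101.]
 [285. 101.]
 [285. 258.]
 [233. 258.]] [[ 463.5 -221.8]
 [ 510.  -227.7]
 [ 494.3 -382.9]
 [ 440.8 -376.1]] [ 477.17544688 -302.11880102]
tcp [ 473.05210459 -305.61216436  150.3973882 ] [-9.00858953e+01  7.41762371e-03 -9.72671910e+01]
```

```bash
python3 -c "
from h import *
go([474.3,-306,51],-97)"
```

```text
delta [-0.07  9.98  0.17] twist [ 0.04 -0.35  0.02] now [ 472.6 -306.4  150.8] [-9.004e+01 -2.000e-02 -9.735e+01] q [-34.1  20.   96.7  -0.   63.3 -26.7] F [-0.2 -0.1  0.2] w 63.8 t 1.2
```

```bash
python3 -m pendant '[{"delta_pos":[0,3,0.1],"twist":[0,0,0],"grip":70},{"delta_pos":[0,6,0.1],"twist":[0,0,0],"grip":70},{"delta_pos":[0,9,0.1],"twist":[0,0,0],"grip":70},{"delta_pos":[0,9.9,0.1],"twist":[0,0,0],"grip":50},{"delta_pos":[0,9.9,0.1],"twist":[0,0,0],"grip":40}]' 25;python3 -c "
from h import *
go([474.3,-306,51],-97)"; python3 -m pendant '[{"delta_pos":[0,0,0],"twist":[0,0,0],"grip":0},{"delta_pos":[0,0,0],"twist":[0,0,0],"grip":0},{"delta_pos":[0,0,0],"twist":[0,0,0],"grip":0},{"delta_pos":[0,0,0],"twist":[0,0,0],"grip":0},{"delta_pos":[0,0,0],"twist":[0,0,0],"grip":0}]' 25
```

```text
time_s: 1.7
ee_pos: [472.7, -306.9, 51.3]
ee_rot: [-90.1, 0.0, -97.4]
force: [1.0, 0.2, 0.5]
gripper_width: 50.7
delta [-0.11  0.03  0.14] twist [ 0.12 -0.44 -0.05] now [ 472.7 -306.9   51.3] [-9.012e+01  5.000e-02 -9.744e+01] q [-34.2  26.  103.7  -0.   50.5 -26.7] F [1.  0.2 0.5] w 50.7 t 1.7
time_s: 2.2
ee_pos: [474.6, -306.9, 53.3]
ee_rot: [-89.9, -0.1, -97.3]
force: [-1.0, -0.4, 5.7]
gripper_width: 25.0
```

```bash
python3 -m pendant '[{"delta_pos":[0,-1,0],"twist":[0,0,0],"grip":0},{"delta_pos":[0,-3,0],"twist":[0,0,0],"grip":0},{"delta_pos":[0,-7,0],"twist":[0,0,0],"grip":0},{"delta_pos":[0,-11,0],"twist":[0,0,0],"grip":0},{"delta_pos":[0,-15,0],"twist":[0,0,0],"grip":0}]' 25; python3 - <<'E'
from h import *
p,d=imaging.grab_frame("wrist");q,_=imaging.grab_frame("scene")
cv2.imwrite("pics/w2.png",np.hstack([p[150:,100:400,::-1],cv2.resize(q[100:200,130:280],(300,234))[:,:,::-1]]))
E
```

```text
time_s: 2.7
ee_pos: [473.6, -306.0, 203.7]
ee_rot: [-90.0, 0.0, -97.3]
force: [0.5, 0.2, -0.3]
gripper_width: 25.2
```

View pics/w2.png

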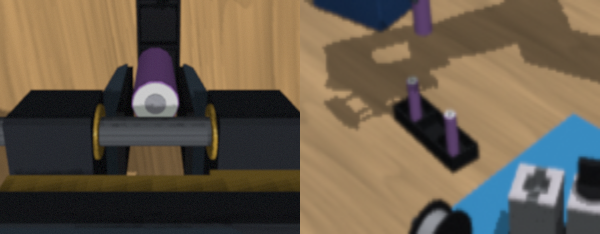

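```bash
python3 - <<'E'
from h import *
d=np.load("pics/top0.npy");c=imaging.camera_info("top");X=cloud(c,d)
m=(abs(X[...,2]-100)<6);m[:180]=0;m[245:]=0;m[:,:225]=0;m[:,300:]=0
P=X[m][:,:2].astype(np.float32);r=cv2.minAreaRect(P);b=cv2.boxPoints(r);print(r,b)
m=(abs(X[...,2]-143)<8);m[:180]=0;m[245:]=0;m[:,:225]=0;m[:,300:]=0
P=X[m][:,:2].astype(np.float32);print(len(P),cv2.minAreaRect(P))
im=cv2.imread("pics/top0.png");hsv=cv2.cvtColor(im,cv2.COLOR_BGR2HSV)
# black foot outline against blue
k=((hsv[...,2]<60)|(hsv[...,1]<80)|(hsv[...,0]<60)).astype(np.uint8);k[:182]=0;k[245:]=0;k[:,:222]=0;k[:,300:]=0
cs=max(cv2.findContours(k,cv2.RETR_EXTERNAL,cv2.CHAIN_APPROX_NONE)[0],key=cv2.contourArea)
print(cv2.minAreaRect(cs))
go([474,-306,200],-97)
E
```

```text
((514.8627319335938, -3.8598403930664062), (60.40487289428711, 134.7420196533203), 29.326114654541016) [[455.53387  40.08477]
 [521.52783 -77.38954]
 [574.1916  -47.80445]
 [508.19763  69.66986]]
82 ((496.1803894042969, 28.824783325195312), (12.304336547851562, 42.517677307128906), 28.617385864257812)
((260.2435302734375, 213.2746124267578), (30.664148330688477, 56.721473693847656), 59.74356460571289)
delta [-0.17  0.85 -0.31] twist [-0.64 -0.32  0.32] now [ 476.8 -308.1  208.5] [-89.36  -0.32 -97.32] q [-34.   17.5  91.7   0.   70.1 -26.7] F [ 0.4 -1.3 -0.1] w 25.0 t 2.8
```

```bash
python3 -c "
from h import *
go([557.7,-80.2,200],-60.7)"
```

```text
delta [-23.64   0.78   5.12] twist [ -0.52 -36.61   0.51] now [ 476.8 -308.1  208.5] [-89.36  -0.32 -97.32] q [-34.   17.5  91.7   0.   70.1 -26.7] F [ 0.4 -1.3 -0.1] w 25.0 t 2.8
```

```bash
python3 -m pendant '[{"delta_pos":[-4.8,0,1],"twist":[0,-7.3,0],"grip":0},{"delta_pos":[-9.6,0,2],"twist":[0,-14.6,0],"grip":0},{"delta_pos":[-14.4,0,3],"twist":[0,-21.9,0],"grip":0},{"delta_pos":[-19.2,0,4],"twist":[0,-29.2,0],"grip":0},{"delta_pos":[-23.6,0,5],"twist":[0,-36.4,0],"grip":0}]'; python3 -m pendant '[{"delta_pos":[0,0,0],"twist":[0,0,0],"grip":0},{"delta_pos":[0,0,0],"twist":[0,0,0],"grip":0},{"delta_pos":[0,0,0],"twist":[0,0,0],"grip":0},{"delta_pos":[0,0,0],"twist":[0,0,0],"grip":0},{"delta_pos":[0,0,0],"twist":[0,0,0],"grip":0}]'; python3 - <<'E'
from h import *
c=imaging.camera_info("wrist");s=state();p,d=imaging.grab_frame("wrist");cv2.imwrite("pics/w3.png",p[:,:,::-1]);np.save("pics/w3.npy",d)
import pickle;pickle.dump((c,s),open("pics/w3.pk","wb"))
go([557.7,-80.2,200],-60.7)
E
```

```text
time_s: 3.3
ee_pos: [553.4, -76.4, 201.4]
ee_rot: [-90.1, 0.1, -60.6]
force: [0.4, -0.7, -1.1]
gripper_width: 25.2
time_s: 3.8
ee_pos: [553.3, -79.9, 201.9]
ee_rot: [-90.0, -0.0, -61.0]
force: [-0.2, -0.4, -1.4]
gripper_width: 25.5
delta [0.25 0.19 0.36] twist [ 0.01 -0.33  0.  ] now [553.4 -79.7 201.9] [-90.01  -0.   -61.03] q [ -9.4  17.3  92.9  -0.   69.8 -38.3] F [-0.2 -0.3 -0.8] w 25.4 t 3.85
```

View pics/w3.png

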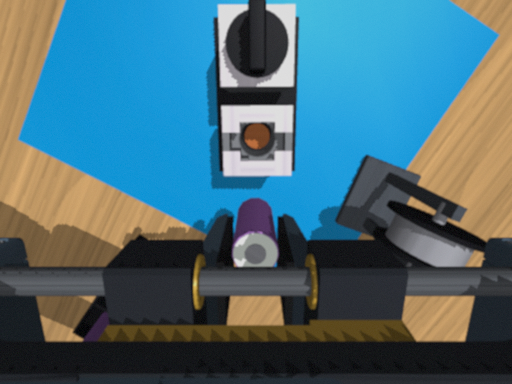

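```bash
python3 - <<'E'
from h import *
import pickle
c,s=pickle.load(open("pics/w3.pk","rb"));im=cv2.imread("pics/w3.png");d=np.load("pics/w3.npy")
hsv=cv2.cvtColor(im,cv2.COLOR_BGR2HSV)
m=((hsv[...,1]<50)&(hsv[...,2]>150)).astype(np.uint8);m[:92]=0;m[190:]=0;m[:,:205]=0;m[:,310:]=0
P=cv2.findNonZero(m);h=cv2.convexHull(P);r=cv2.minAreaRect(h);b=cv2.boxPoints(r)
W=np.array([ray(c,*x,100)[:2] for x in b]);e=np.roll(W,-1,0)-W
print(b.round(1),W.round(1),'centre',W.mean(0).round(1),[(np.hypot(*x).round(1),np.degrees(np.arctan2(x[1],x[0])).round(1)) for x in e])
X=cloud(c,d);print('ztop',np.median(X[160:172,230:285,2]),'term z',X[248:256,250:262,2].mean(), X[252,256])
o=((hsv[...,0]<15)&(hsv[...,1]>100)&(hsv[...,2]>60)).astype(np.uint8);o[:110]=0;o[165:]=0;o[:,:230]=0;o[:,285:]=0
print(blobs(o,20)[0])
m=((hsv[...,1]<60)&(hsv[...,2]>110)).astype(np.uint8);m[:225]=0;m[268:]=0;m[:,:232]=0;m[:,279:]=0
m=cv2.morphologyEx(m,cv2.MORPH_CLOSE,np.ones((9,9)));bl=blobs(m,60)[0]
for ce,st in bl: print('term',ce,st,ray(c,*ce,s['ee_pos'][2]+18),s['ee_pos'])
# well: dark/grey inside: print grid
cv2.imwrite("pics/w3c.png",cv2.resize(im[95:270,200:320],None,fx=3.3,fy=3.3,interpolation=cv2.INTER_CUBIC))
E
```

```text
[[221. 105.]
 [292. 105.]
 [292. 175.]
 [221. 175.]] [[490.8 -24.9]
 [542.5   3.8]
 [573.  -47.4]
 [518.  -77.8]] centre [531.1 -36.6] [(np.float64(59.1), np.float64(28.9)), (np.float64(59.5), np.float64(-59.2)), (np.float64(62.8), np.float64(-151.0)), (np.float64(59.5), np.float64(117.3))]
ztop 99.25981266061098 term z 218.1528591194399 [552.95223634 -77.57506047 218.5232183 ]
[(array([256.5, 135.9]), array([244, 124,  26,  26, 543], dtype=int32))]
term [255.  250.5] [ 233  233   45   34 1095] [551.73069002 -76.47130079 219.93283889] [553.25465825 -79.87127942 201.93283889]
```

View pics/w3c.png

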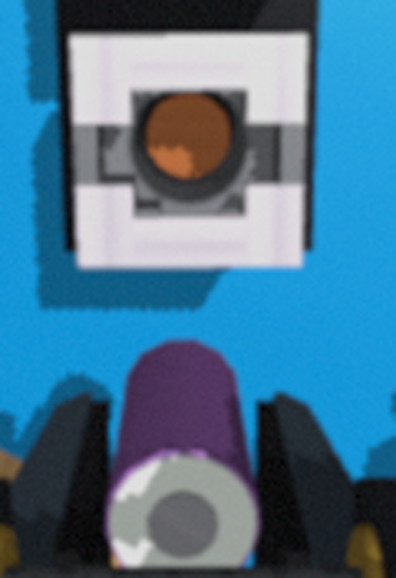

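```bash
python3 - <<'E'
from h import *
import pickle
c,s=pickle.load(open("pics/w3.pk","rb"))
b=np.array([(68,32),(310,32),(303,268),(76,268)])/3.3+[200,95]
W=np.array([ray(c,*x,100)[:2] for x in b]);print(W.round(1),W.mean(0))
# slot span centre
print('slot', ray(c,*(np.array([190,155])/3.3+[200,95]),100), 'plunger',ray(c,256.5,135.9,45))
a=ray(c,255.2,253.5,218.5); print('cell top',a)
# bottom visible arc apex (182,340)crop -> bottom rim far point ; width 126..240
bb=np.array([182,340])/3.3+[200,95]; q=ray(c,*bb,218.5-65); print('bottom far rim',q)
l=ray(c,*(np.array([124,380])/3.3+[200,95]),153.5);r=ray(c,*(np.array([240,380])/3.3+[200,95]),153.5);print(l,r,(l+r)/2,np.hypot(*(l-r)[:2]))
print(s['ee_pos'],s['ee_rot'])
# scene cam check of the mouth: square corners later
E
```

```text
[[490.4 -24.8]
 [543.8   4.8]
 [573.4 -48.4]
 [520.1 -77.9]] [531.91448996 -36.58578311]
slot [532.26088333 -36.80500516 100.        ] plunger [531.51199335 -36.88549552  45.        ]
cell top [553.00936973 -78.5624811  218.5       ]
bottom far rim [547.17586026 -68.06693912 153.5       ]
[540.38357488 -82.40434515 153.5       ] [562.92985746 -69.92706207 153.5       ] [551.65671617 -76.16570361 153.5       ] 25.768536070897465
[553.25465825 -79.87127942 201.93283889] [-9.00145627e+01 -4.28814114e-03 -6.10460599e+01]
```

```bash
python3 -c "
from h import *
go([532.3,-36.9,155],-61)"
```

```text
delta [-4.77  4.69  0.23] twist [ 0.01 -0.03  0.  ] now [553.4 -79.7 201.9] [-90.01  -0.   -61.03] q [ -9.4  17.3  92.9  -0.   69.8 -38.3] F [-0.2 -0.3 -0.8] w 25.4 t 3.85
```

```bash
python3 -m pendant '[{"delta_pos":[-2.4,0,0.1],"twist":[0,0,0],"grip":0},{"delta_pos":[-4.8,1,0.2],"twist":[0,0,0],"grip":0},{"delta_pos":[-4.8,3,0.2],"twist":[0,0,0],"grip":0},{"delta_pos":[-4.8,4.6,0.2],"twist":[0,0,0],"grip":0},{"delta_pos":[-4.8,4.6,0.2],"twist":[0,0,0],"grip":0}]'; python3 - <<'E'
from h import *
c=imaging.camera_info("wrist");s=state();p,d=imaging.grab_frame("wrist");q,_=imaging.grab_frame("scene")
cv2.imwrite("pics/w4.png",np.hstack([cv2.resize(p[130:280,180:330,::-1],(400,400)),cv2.resize(q[130:230,200:300,::-1],(400,400))]))
import pickle;pickle.dump((c,s,p),open("pics/w4.pk","wb"))
go([532.3,-36.9,155],-61)
E
```

```text
time_s: 4.35
ee_pos: [530.3, -36.0, 154.1]
ee_rot: [-90.2, 0.1, -61.0]
force: [0.1, 0.3, -0.2]
gripper_width: 25.2
delta [ 0.06  0.13 -0.03] twist [-0.01  0.03  0.01] now [532.2 -36.2 156.3] [-8.999e+01 -1.000e-02 -6.097e+01] q [ -5.1  17.1 100.2  -0.   62.7 -34.2] F [ 1.1  0.  -0.6] w 25.2 t 4.45
```

View pics/w4.png

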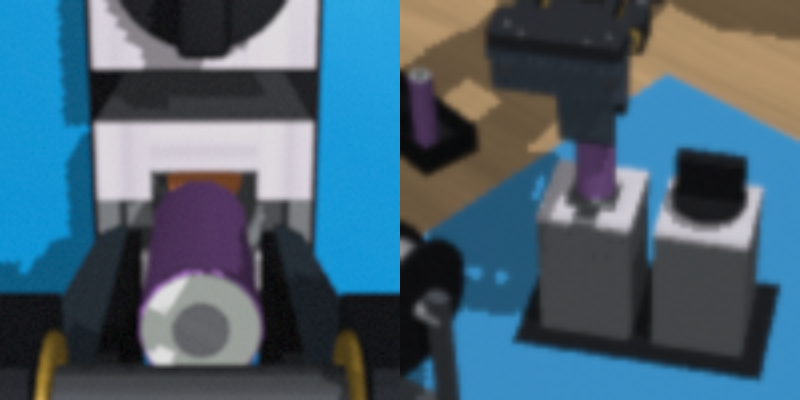

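```bash
python3 - <<'E'
from h import *
c=imaging.camera_info("wrist");s=state();p,d=imaging.grab_frame("wrist")
cv2.imwrite("pics/w5.png",cv2.resize(p[130:280,180:330,::-1],(750,750))[:590])
print(s['ee_pos'])
E
```

```text
[532.24512321 -36.21648384 156.26177549]
```

View pics/w5.png

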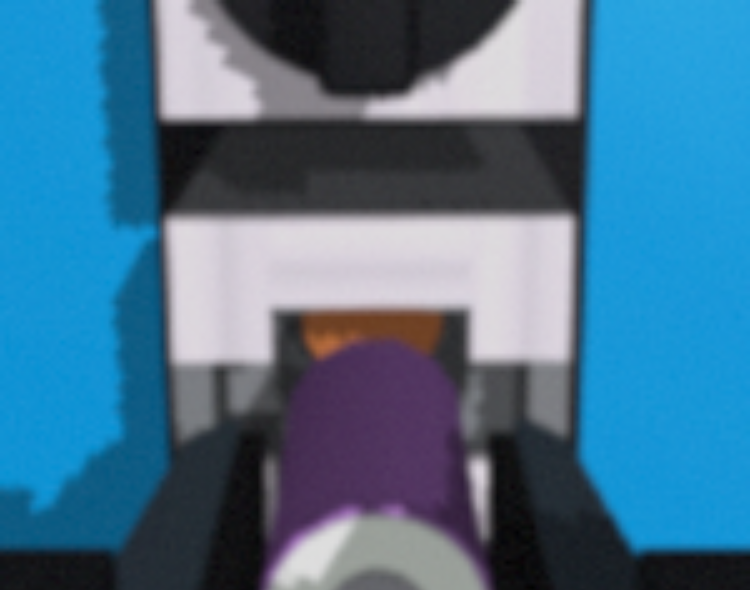

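```bash
python3 - <<'E'
from h import *
c=imaging.camera_info("wrist");s=state();R=rot(-61)
for n,u,v,z in (('rim',255,198,107.8),('well far',255,192.2,100),('holder far edge',255,172.6,100)):
    q=ray(c,u,v,z); print(n,(R.T@(q-s['ee_pos'])).round(1))
go([532.3,-36.9,102.5],-61)
E
```

```text
rim [-13.1  48.9   0.3]
well far [-15.3  56.7   0.3]
holder far edge [-30.3  56.7   0.3]
delta [ 0.04  5.42 -0.07] twist [-0.06  0.03  0.05] now [532.7 -36.2 156.7] [-8.994e+01 -5.000e-02 -6.097e+01] q [ -5.1  17.1 100.2  -0.   62.6 -34.2] F [-0.7  0.5 -0.2] w 25.2 t 4.5
```

```bash
python3 -m pendant '[{"delta_pos":[0,1.5,0],"twist":[0,0,0],"grip":0},{"delta_pos":[0,3,0],"twist":[0,0,0],"grip":0},{"delta_pos":[0,4,0],"twist":[0,0,0],"grip":0},{"delta_pos":[0,5,0],"twist":[0,0,0],"grip":0},{"delta_pos":[0,5,0],"twist":[0,0,0],"grip":0}]'; python3 -c "
from h import *
go([532.3,-36.9,102.5],-61)"
```

```text
time_s: 5.0
ee_pos: [531.5, -35.8, 105.1]
ee_rot: [-90.1, 0.1, -60.9]
force: [-0.6, -0.0, -0.5]
gripper_width: 25.1
delta [0.13 0.26 0.02] twist [ 0.09  0.07 -0.06] now [531.5 -35.8 105.1] [-9.009e+01  6.000e-02 -6.093e+01] q [ -5.1  20.  104.2  -0.   55.9 -34.2] F [-0.6 -0.  -0.5] w 25.1 t 5.0
```

No contact so far; lower 2 mm more and open.

```bash
python3 -m pendant '[{"delta_pos":[0,0.2,0],"twist":[0,0,0],"grip":0},{"delta_pos":[0,0.2,0],"twist":[0,0,0],"grip":0},{"delta_pos":[0,0.2,0],"twist":[0,0,0],"grip":45},{"delta_pos":[0,0.2,0],"twist":[0,0,0],"grip":60},{"delta_pos":[0,0.2,0],"twist":[0,0,0],"grip":60}]'; python3 - <<'E'
from h import *
c=imaging.camera_info("wrist");p,d=imaging.grab_frame("wrist");q,_=imaging.grab_frame("scene")
cv2.imwrite("pics/w6.png",np.hstack([cv2.resize(p[130:280,180:330,::-1],(400,400)),cv2.resize(q[130:230,200:300,::-1],(400,400))]))
E
```

```text
time_s: 5.5
ee_pos: [532.3, -35.8, 104.3]
ee_rot: [-90.0, -0.0, -60.9]
force: [0.2, -0.6, -0.2]
gripper_width: 46.3
```

View pics/w6.png

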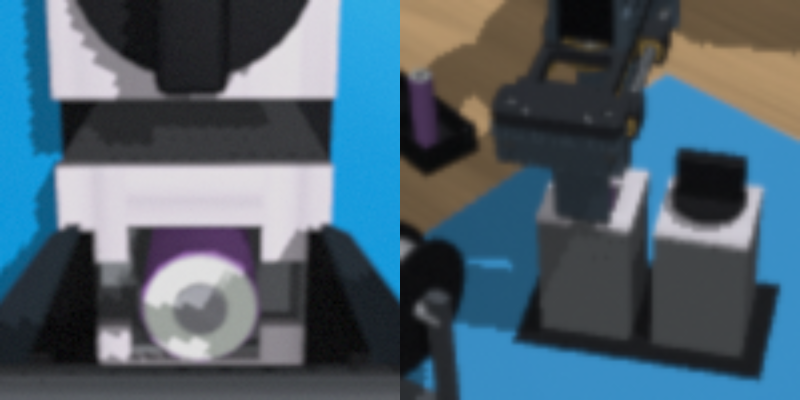

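```bash
python3 -m pendant '[{"delta_pos":[0,-1,0],"twist":[0,0,0],"grip":60},{"delta_pos":[0,-3,0],"twist":[0,0,0],"grip":60},{"delta_pos":[0,-7,0],"twist":[0,0,0],"grip":60},{"delta_pos":[0,-11,0],"twist":[0,0,0],"grip":60},{"delta_pos":[0,-12,0],"twist":[0,0,0],"grip":60}]'; python3 - <<'E'
from h import *
im=cv2.imread("pics/top0.png");c=imaging.camera_info("top");X=cloud(c,np.load("pics/top0.npy"))
P=X[225:238,138:156];m=P[...,2]>50;print(P[m].round(0).tolist())
s=imaging.camera_info("scene")
go([430,300,215],-61); print(X[140:170,125:195][...,2].max())
q,_=imaging.grab_frame("scene");cv2.imwrite("pics/s2.png",cv2.resize(q[130:230,200:300,::-1],(500,500)))
E
```

```text
time_s: 6.1
ee_pos: [534.5, -35.9, 229.5]
ee_rot: [-89.5, -0.3, -60.9]
force: [-0.1, -0.0, 0.4]
gripper_width: 54.7
[[483.0, 327.0, 63.0], [483.0, 325.0, 61.0], [483.0, 322.0, 60.0], [483.0, 319.0, 62.0], [483.0, 318.0, 56.0], [480.0, 328.0, 59.0], [480.0, 325.0, 62.0], [480.0, 323.0, 59.0], [480.0, 320.0, 58.0], [480.0, 316.0, 61.0], [480.0, 316.0, 52.0], [477.0, 329.0, 57.0], [477.0, 324.0, 62.0], [477.0, 322.0, 62.0], [477.0, 319.0, 61.0], [477.0, 317.0, 59.0], [477.0, 316.0, 54.0], [433.0, -9.0, 1157.0], [475.0, 326.0, 56.0], [474.0, 322.0, 62.0], [474.0, 319.0, 61.0], [474.0, 316.0, 64.0], [475.0, 315.0, 56.0], [475.0, 314.0, 51.0], [472.0, 324.0, 63.0], [472.0, 321.0, 64.0], [472.0, 319.0, 61.0], [472.0, 316.0, 61.0], [472.0, 313.0, 62.0], [472.0, 314.0, 51.0], [469.0, 324.0, 62.0], [469.0, 321.0, 63.0], [469.0, 321.0, 56.0], [469.0, 317.0, 60.0], [469.0, 314.0, 60.0], [469.0, 312.0, 58.0], [466.0, 321.0, 64.0], [466.0, 318.0, 64.0], [466.0, 317.0, 60.0], [466.0, 314.0, 60.0], [466.0, 311.0, 59.0], [463.0, 322.0, 61.0], [463.0, 319.0, 62.0], [463.0, 316.0, 63.0], [463.0, 313.0, 64.0], [463.0, 311.0, 61.0], [464.0, 311.0, 51.0], [461.0, 321.0, 62.0], [461.0, 319.0, 62.0], [461.0, 315.0, 64.0], [461.0, 314.0, 60.0], [461.0, 311.0, 60.0], [458.0, 320.0, 57.0], [458.0, 316.0, 63.0], [458.0, 314.0, 59.0], [458.0, 311.0, 59.0], [458.0, 309.0, 56.0], [455.0, 317.0, 66.0], [455.0, 316.0, 60.0], [455.0, 313.0, 61.0], [455.0, 312.0, 57.0], [455.0, 308.0, 59.0], [453.0, 320.0, 58.0], [452.0, 316.0, 62.0], [452.0, 313.0, 61.0], [452.0, 312.0, 57.0], [452.0, 308.0, 60.0], [452.0, 308.0, 52.0], [450.0, 318.0, 62.0], [450.0, 316.0, 62.0], [450.0, 314.0, 58.0], [450.0, 311.0, 61.0], [450.0, 309.0, 58.0], [450.0, 307.0, 55.0]]
delta [-34.45   1.32   7.18] twist [-0.46  0.08  0.32] now [534.5 -35.9 229.5] [-89.54  -0.32 -60.92] q [ -5.1  13.9  93.6  -0.   71.9 -34.2] F [-0.1 -0.   0.4] w 54.7 t 6.1
1157.29550845153
```

View pics/s2.png

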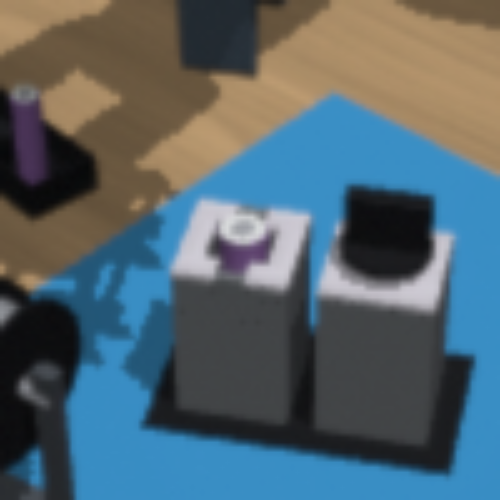

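```bash
python3 -m pendant '[{"delta_pos":[-4,0,0],"twist":[0,-8,0],"grip":50},{"delta_pos":[-8,0,1],"twist":[0,-16,0],"grip":50},{"delta_pos":[-12,0,1.5],"twist":[0,-24,0],"grip":50},{"delta_pos":[-16,0,2],"twist":[0,-32,0],"grip":50},{"delta_pos":[-20,0,2.5],"twist":[0,-40,0],"grip":50}]'; python3 -c "
from h import *
go([466,317,200],17)"
```

```text
time_s: 6.65
ee_pos: [455.2, 152.3, 222.9]
ee_rot: [-90.1, 0.1, -20.6]
force: [0.3, -0.0, 0.4]
gripper_width: 45.6
delta [-4.79  2.28 15.8 ] twist [  0.04 -37.61  -0.11] now [455.2 152.3 222.9] [-9.007e+01  9.000e-02 -2.061e+01] q [ 17.1   9.4 100.4  -0.   70.2 -52.3] F [ 0.3 -0.   0.4] w 45.6 t 6.65
```

```bash
python3 -m pendant '[{"delta_pos":[-1.2,0.6,4],"twist":[0,-8,0],"grip":50},{"delta_pos":[-2.4,1.2,8],"twist":[0,-16,0],"grip":50},{"delta_pos":[-3.6,1.8,12],"twist":[0,-24,0],"grip":50},{"delta_pos":[-4.7,2.2,15.8],"twist":[0,-32,0],"grip":50},{"delta_pos":[-4.7,2.2,15.8],"twist":[0,-37.6,0],"grip":50}]';python3 -m pendant '[{"delta_pos":[0,0,0],"twist":[0,0,0],"grip":50},{"delta_pos":[0,0,0],"twist":[0,0,0],"grip":50},{"delta_pos":[0,0,0],"twist":[0,0,0],"grip":50},{"delta_pos":[0,0,0],"twist":[0,0,0],"grip":50},{"delta_pos":[0,0,0],"twist":[0,0,0],"grip":50}]'; python3 - <<'E'
from h import *
c=imaging.camera_info("wrist");s=state();p,d=imaging.grab_frame("wrist");cv2.imwrite("pics/w7.png",p[:,:,::-1]);np.save("pics/w7.npy",d)
import pickle;pickle.dump((c,s),open("pics/w7.pk","wb"))
go([466,317,200],17)
E
```

```text
time_s: 7.15
ee_pos: [468.5, 319.5, 199.6]
ee_rot: [-90.0, 0.1, 17.2]
force: [1.0, -0.2, -0.1]
gripper_width: 45.5
time_s: 7.65
ee_pos: [469.4, 315.0, 202.2]
ee_rot: [-90.0, -0.0, 16.6]
force: [0.1, 0.3, 0.7]
gripper_width: 45.4
delta [-0.27  0.22  0.28] twist [-0.   -0.39  0.02] now [469.4 315.1 202.2] [-9.000e+01 -2.000e-02  1.661e+01] q [ 32.7  17.9  92.   -0.   70.1 -73.9] F [0.2 0.8 0.1] w 45.4 t 7.7
```

View pics/w7.png

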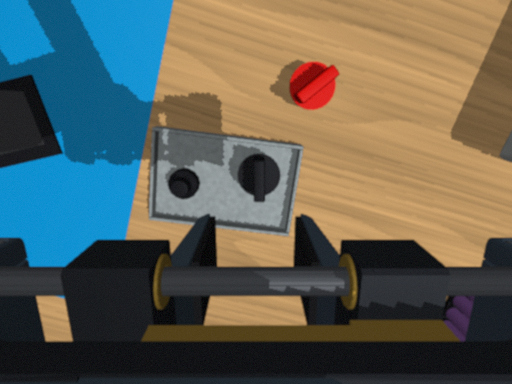

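```bash
python3 - <<'E'
from h import *
import pickle
c,s=pickle.load(open("pics/w7.pk","rb"));im=cv2.imread("pics/w7.png");d=np.load("pics/w7.npy");X=cloud(c,d)
sub=np.zeros(d.shape,bool);sub[140:215,230:290]=1
m=sub&(X[...,2]>53)&(X[...,2]<70)
P=X[m][:,:2].astype(np.float32);print(m.sum(),X[m][:,2].mean(),cv2.minAreaRect(P),P.mean(0))
# ray version
pix=cv2.findNonZero(m.astype(np.uint8)).reshape(-1,2);W=np.array([ray(c,*q,61)[:2] for q in pix],np.float32);r=cv2.minAreaRect(W);print(r,W.mean(0))
C=np.cov((W-W.mean(0)).T);w,v=np.linalg.eigh(C);print('ang',np.degrees(np.arctan2(v[1,1],v[0,1])))
# disc
m=sub&(X[...,2]>24)&(X[...,2]<36);pix=cv2.findNonZero(m.astype(np.uint8)).reshape(-1,2);W=np.array([ray(c,*q,31)[:2] for q in pix],np.float32);print('disc',cv2.minEnclosingCircle(W))
cv2.imwrite("pics/w7c.png",cv2.resize(im[125:240,145:310],None,fx=4,fy=4,interpolation=cv2.INTER_CUBIC))
print('plug',ray(c,184,182,38),'red',ray(c,313,86,40), s['ee_pos'])
E
```

```text
502 59.96656784908619 ((465.6745910644531, 318.24127197265625), (44.37955856323242, 11.483250617980957), 16.911489486694336) [464.48602 317.92026]
((464.9619140625, 317.950439453125), (43.86562728881836, 11.381875991821289), 17.03777313232422) [464.26605 317.84116]
ang -163.12527175661995
disc ((465.08343505859375, 318.17620849609375), 24.181316375732422)
plug [493.9715585  241.98867878  38.        ] red [360.14428941 343.74293606  40.        ] [469.36329109 314.98640609 202.16988957]
```

View pics/w7c.png

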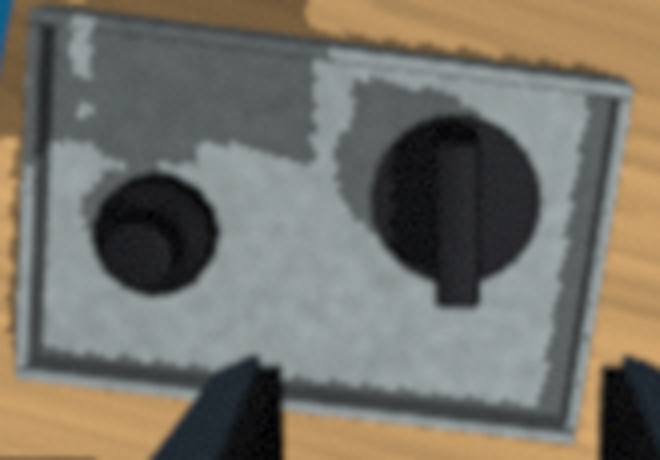

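```bash
python3 -c "
from h import *
go([465.1,318,33.5],16.9)"
```

```text
delta [-0.33 16.87  0.4 ] twist [-0.   -0.29  0.02] now [469.4 315.1 202.2] [-9.000e+01 -2.000e-02  1.661e+01] q [ 32.7  17.9  92.   -0.   70.1 -73.9] F [0.2 0.8 0.1] w 45.4 t 7.7
```

```bash
python3 -m pendant '[{"delta_pos":[-0.3,3,0.4],"twist":[0,-0.3,0],"grip":50},{"delta_pos":[-0.3,7,0.4],"twist":[0,-0.3,0],"grip":50},{"delta_pos":[-0.3,10,0.4],"twist":[0,-0.3,0],"grip":50},{"delta_pos":[-0.3,12,0.4],"twist":[0,-0.3,0],"grip":50},{"delta_pos":[-0.3,12,0.4],"twist":[0,-0.3,0],"grip":50}]'; python3 -c "
from h import *
imaging.grab_frame('wrist')
go([465.1,318,33.5],16.9)"
```

```text
time_s: 8.2
ee_pos: [463.4, 317.1, 79.2]
ee_rot: [-90.1, 0.3, 16.9]
force: [0.5, -0.8, -1.2]
gripper_width: 45.7
delta [ 0.05  4.76 -0.  ] twist [ 0.05  0.05 -0.14] now [464.7 317.9  81.1] [-90.05   0.14  16.95] q [ 33.2  24.  101.8  -0.   54.4 -73.7] F [-0.7 -0.9  0.2] w 45.6 t 8.25
```

```bash
python3 -m pendant '[{"delta_pos":[0,2,0],"twist":[0,0,0],"grip":50},{"delta_pos":[0,3.5,0],"twist":[0,0,0],"grip":50},{"delta_pos":[0,4.5,0],"twist":[0,0,0],"grip":50},{"delta_pos":[0,4.7,0],"twist":[0,0,0],"grip":50},{"delta_pos":[0,4.7,0],"twist":[0,0,0],"grip":50}]' 45; python3 -c "
from h import *
imaging.grab_frame('wrist')
go([465.1,318,33.5],16.9)"
```

```text
time_s: 8.75
ee_pos: [465.8, 318.8, 35.6]
ee_rot: [-90.0, -0.1, 17.0]
force: [1.0, -0.2, 0.0]
gripper_width: 45.7
delta [-0.1   0.24 -0.06] twist [-0.02  0.07  0.1 ] now [465.9 318.9  35.9] [-89.98  -0.1   16.97] q [ 33.2  27.  104.6  -0.   48.3 -73.7] F [-0.2  0.4  0.5] w 45.7 t 8.8
```

```bash
python3 -m pendant '[{"delta_pos":[0,0.2,0],"twist":[0,0,0],"grip":40},{"delta_pos":[0,0.2,0],"twist":[0,0,0],"grip":0},{"delta_pos":[0,0.2,0],"twist":[0,0,0],"grip":0},{"delta_pos":[0,0.2,0],"twist":[0,0,0],"grip":0},{"delta_pos":[0,0.2,0],"twist":[0,0,0],"grip":0}]' 45; python3 -m pendant '[{"delta_pos":[0,0,0],"twist":[0,0,0],"grip":0},{"delta_pos":[0,-1,0],"twist":[0,0,0],"grip":0},{"delta_pos":[0,-4,0],"twist":[0,0,0],"grip":0},{"delta_pos":[0,-8,0],"twist":[0,0,0],"grip":0},{"delta_pos":[0,-12,0],"twist":[0,0,0],"grip":0}]' 45; python3 - <<'E'
from h import *
c=imaging.camera_info("wrist");p,d=imaging.grab_frame("wrist");q,_=imaging.grab_frame("scene")
cv2.imwrite("pics/w8.png",np.hstack([cv2.resize(p[130:280,180:330,::-1],(400,400)),cv2.resize(q[180:280,320:420,::-1],(400,400))]))
go([532.3,-36.7,220],29)
E
```

```text
time_s: 9.3
ee_pos: [465.3, 318.5, 33.0]
ee_rot: [-90.0, -0.0, 17.0]
force: [-0.7, -0.8, 0.9]
gripper_width: 12.0
time_s: 9.8
ee_pos: [464.8, 318.2, 154.4]
ee_rot: [-90.0, 0.1, 17.0]
force: [0.2, 1.0, -1.0]
gripper_width: 11.7
delta [ -4.24  -6.23 -36.02] twist [ -0.13 -12.02   0.72] now [468.4 320.6 159.4] [-89.8   -0.7   16.98] q [ 33.2  19.6  96.1  -0.   63.7 -73.7] F [0.3 0.7 0.1] w 11.9 t 9.9
```

View pics/w8.png

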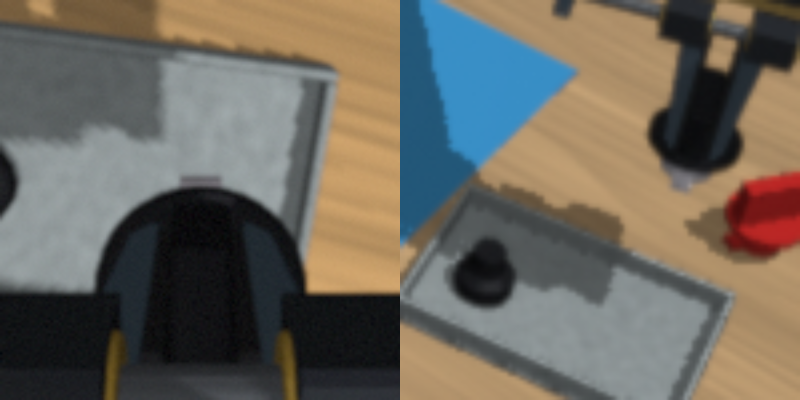

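```bash
python3 -m pendant '[{"delta_pos":[0,-4.8,0],"twist":[0,0,0],"grip":0},{"delta_pos":[0,-5,-4],"twist":[0,-3,0],"grip":0},{"delta_pos":[0,-5,-8],"twist":[0,-6,0],"grip":0},{"delta_pos":[0,-5,-12],"twist":[0,-9,0],"grip":0},{"delta_pos":[0,-5,-16],"twist":[0,-12,0],"grip":0}]' 45;  python3 -c "
from h import *
go([584.7,-7.6,200],29)"
```

```text
time_s: 10.4
ee_pos: [511.7, 164.0, 202.8]
ee_rot: [-90.0, 0.0, 29.1]
force: [0.3, 0.2, -0.7]
gripper_width: 11.9
delta [ -1.98   0.28 -18.54] twist [-0.    0.13 -0.04] now [511.7 164.  202.8] [-9.000e+01  4.000e-02  2.913e+01] q [  16.6   15.4   95.6   -0.    69.1 -102.6] F [ 0.3  0.2 -0.7] w 11.9 t 10.4
```

```bash
python3 -m pendant '[{"delta_pos":[-0.5,0,-4.5],"twist":[0,0,0],"grip":0},{"delta_pos":[-1,0,-9],"twist":[0,0,0],"grip":0},{"delta_pos":[-1.5,0,-13.5],"twist":[0,0,0],"grip":0},{"delta_pos":[-2,0,-17],"twist":[0,0,0],"grip":0},{"delta_pos":[-2,0,-18.5],"twist":[0,0,0],"grip":0}]' 45; python3 -m pendant '[{"delta_pos":[0,0,0],"twist":[0,0,0],"grip":0},{"delta_pos":[0,0,0],"twist":[0,0,0],"grip":0},{"delta_pos":[0,0,0],"twist":[0,0,0],"grip":0},{"delta_pos":[0,0,0],"twist":[0,0,0],"grip":0},{"delta_pos":[0,0,0],"twist":[0,0,0],"grip":0}]' 45; python3 - <<'E'
from h import *
c=imaging.camera_info("wrist");s=state();p,d=imaging.grab_frame("wrist");cv2.imwrite("pics/w9.png",p[:,:,::-1]);np.save("pics/w9.npy",d)
import pickle;pickle.dump((c,s),open("pics/w9.pk","wb"))
cv2.imwrite("pics/w9c.png",cv2.resize(p[60:270,160:360,::-1],None,fx=2.8,fy=2.8,interpolation=cv2.INTER_CUBIC))
go([584.7,-7.6,200],29)
E
```

```text
time_s: 10.9
ee_pos: [584.4, -9.1, 202.4]
ee_rot: [-90.0, 0.1, 28.8]
force: [0.0, 1.3, -0.5]
gripper_width: 12.0
time_s: 11.4
ee_pos: [583.8, -4.9, 203.1]
ee_rot: [-90.0, -0.0, 29.1]
force: [0.4, -0.9, -0.6]
gripper_width: 11.8
delta [-0.05  0.31 -0.26] twist [0.   0.05 0.01] now [583.9  -5.1 203.1] [-9.000e+01 -1.000e-02  2.905e+01] q [  -1.6   19.5   89.5    0.    71.  -120.7] F [ 0.5 -0.2 -1.1] w 12.0 t 11.45
```

View pics/w9c.png

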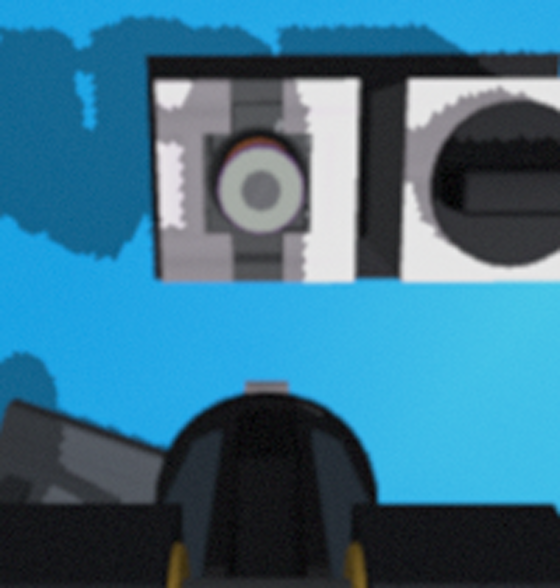

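```bash
python3 - <<'E'
from h import *
import pickle
c,s=pickle.load(open("pics/w9.pk","rb"))
f=lambda x,y:(x/2.8+160,y/2.8+60)
W=np.array([ray(c,*f(*q),100)[:2] for q in ((153,79),(360,79),(356,282),(157,282))]);e=np.roll(W,-1,0)-W
print(W.round(1),W.mean(0),[(np.hypot(*x).round(1),np.degrees(np.arctan2(x[1],x[0])).round(1)) for x in e])
R=rot(29)
print('tcp',s['ee_pos'],'rel',(R.T@(np.r_[W.mean(0),100]-s['ee_pos'])).round(1))
print('slot mid rel',(R.T@(ray(c,*f(258,185),100)-s['ee_pos'])).round(1),'cell',ray(c,*f(260,190),110).round(1))
# cap lug end centre, z= tcp-29+7
for q in ((247,387),(288,387)): print('lug',(R.T@(ray(c,*f(*q),s['ee_pos'][2]-29+10)-s['ee_pos'])).round(1))
# disc extremes (top of disc z=tcp-2)
for q in ((158,480),(376,480),(267,392)): print('disc',(R.T@(ray(c,*f(*q),s['ee_pos'][2]-2)-s['ee_pos'])).round(1))
E
```

```text
[[520.  -77.8]
 [490.4 -24.5]
 [542.9   5.3]
 [573.2 -49.2]] [531.62620649 -36.55130798] [(np.float64(61.0), np.float64(119.1)), (np.float64(60.3), np.float64(29.5)), (np.float64(62.3), np.float64(-60.9)), (np.float64(60.3), np.float64(-151.7))]
tcp [583.78470397  -4.91671565 203.10460335] rel [-61.  103.1  -2.4]
slot mid rel [-60.5 103.1  -1.9] cell [532.2 -35.  110. ]
lug [-21.1  19.   -3.8]
lug [-21.1  19.    5.4]
disc [ -5.7   2.  -22.2]
disc [-5.7  2.  23.6]
disc [-25.    2.    0.7]
```

```bash
python3 -m pendant '[{"delta_pos":[-3,0,-0.1],"twist":[0,0,0],"grip":0},{"delta_pos":[-6,1,-0.27],"twist":[0,0,0],"grip":0},{"delta_pos":[-6.05,3,-0.27],"twist":[0,0,0],"grip":0},{"delta_pos":[-6.05,5,-0.27],"twist":[0,0,0],"grip":0},{"delta_pos":[-6.05,5.3,-0.27],"twist":[0,0,0],"grip":0}]' 45;python3 -m pendant '[{"delta_pos":[0,0,0],"twist":[0,0,0],"grip":0},{"delta_pos":[0,0,0],"twist":[0,0,0],"grip":0},{"delta_pos":[0,0,0],"twist":[0,0,0],"grip":0},{"delta_pos":[0,0,0],"twist":[0,0,0],"grip":0},{"delta_pos":[0,0,0],"twist":[0,0,0],"grip":0}]' 45; python3 - <<'E'
from h import *
c=imaging.camera_info("wrist");s=state();p,d=imaging.grab_frame("wrist");q,_=imaging.grab_frame("scene")
cv2.imwrite("pics/w10.png",np.hstack([cv2.resize(p[90:290,150:350,::-1],(400,400)),cv2.resize(q[130:230,200:300,::-1],(400,400))]))
import pickle;pickle.dump((c,s),open("pics/w10.pk","wb"))
go([532.2,-36.7,107],29)
E
```

```text
time_s: 11.95
ee_pos: [530.6, -37.4, 148.1]
ee_rot: [-89.9, 0.2, 29.0]
force: [-0.9, 1.1, -0.8]
gripper_width: 11.6
time_s: 12.45
ee_pos: [532.7, -37.7, 150.4]
ee_rot: [-90.0, -0.0, 29.0]
force: [0.2, 0.3, -1.6]
gripper_width: 11.3
delta [0.02 4.32 0.11] twist [ 0.02 -0.02  0.02] now [532.6 -37.7 150.2] [-9.002e+01 -2.000e-02  2.898e+01] q [  -5.3   17.5  100.7   -0.    61.8 -124.3] F [ 0.   0.8 -1.2] w 11.7 t 12.55
```

View pics/w10.png

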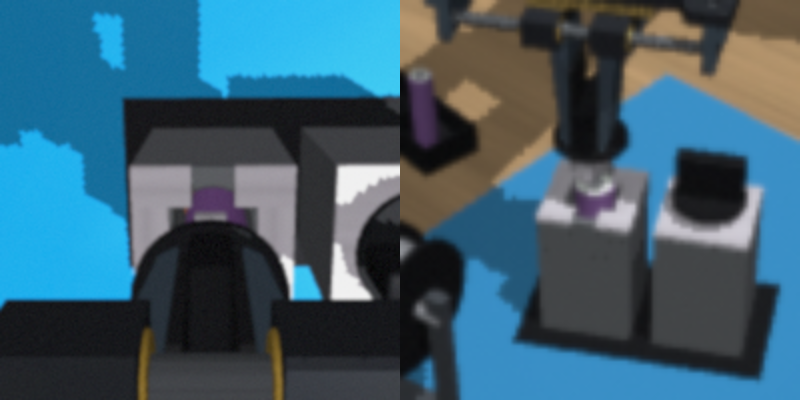

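```bash
python3 - <<'E'
from h import *
c=imaging.camera_info("wrist");s=state();p,d=imaging.grab_frame("wrist")
cv2.imwrite("pics/w11.png",cv2.resize(p[160:230,205:310,::-1],None,fx=7,fy=7,interpolation=cv2.INTER_CUBIC))
import pickle;pickle.dump((c,s),open("pics/w11.pk","wb"));print(s['ee_pos'])
E
```

```text
[532.5724259  -37.71043785 150.16091849]
```

View pics/w11.png

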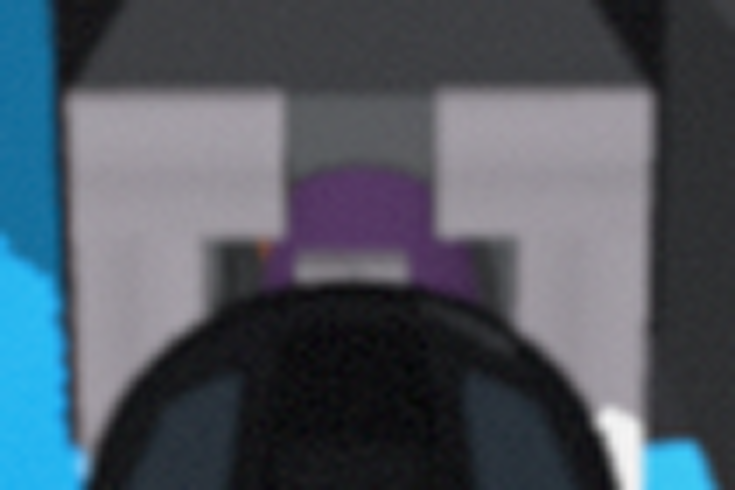

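```bash
python3 - <<'E'
from h import *
import pickle
c,s=pickle.load(open("pics/w11.pk","rb"));R=rot(29)
f=lambda x,y:(x/7+205,y/7+160)
g=lambda q,z:(R.T@(ray(c,*f(*q),z)-s['ee_pos'])).round(2)
print('block far',g((65,90),100),g((655,90),100)); print('slot',g((285,150),100),g((436,150),100)); print('well far',g((204,238),100),g((518,238),100))
z=s['ee_pos'][2]-29
print('lug top',g((296,250),z+10),g((410,250),z+10)); print('disc far',g((353,285),z+27),g((353,285),z+22))
E
```

```text
block far [-30.88  50.16 -28.55] [-30.85  50.16  31.68]
slot [-24.58  50.16  -6.14] [-24.57  50.16   9.39]
well far [-15.19  50.16 -14.65] [-15.17  50.16  18.02]
lug top [-22.73  19.    -4.31] [-22.73  19.     5.89]
disc far [-24.58   2.     0.76] [-23.07   7.     0.77]
```

```bash
python3 -m pendant '[{"delta_pos":[0,0.5,0.08],"twist":[0,0,0],"grip":0},{"delta_pos":[0,1,0.08],"twist":[0,0,0],"grip":0},{"delta_pos":[0,1.5,0.08],"twist":[0,0,0],"grip":0},{"delta_pos":[0,2,0.08],"twist":[0,0,0],"grip":0},{"delta_pos":[0,2.2,0.08],"twist":[0,0,0],"grip":0}]' 55;python3 - <<'E'
from h import *
imaging.grab_frame("wrist")
go([532.2,-36.7,107],29)
E
```

```text
time_s: 13.1
ee_pos: [532.1, -37.0, 127.7]
ee_rot: [-90.0, 0.0, 29.0]
force: [-0.7, 0.1, 3.5]
gripper_width: 11.6
delta [0.03 2.06 0.01] twist [-0.01 -0.02 -0.01] now [532.  -36.9 127.6] [-8.999e+01  1.000e-02  2.898e+01] q [  -5.2   18.7  102.5    0.    58.8 -124.2] F [0.2 0.9 3.4] w 12.0 t 13.15
```

```bash
python3 -m pendant '[{"delta_pos":[0,0.4,0],"twist":[0,0,0],"grip":0},{"delta_pos":[0,0.8,0],"twist":[0,0,0],"grip":0},{"delta_pos":[0,1.2,0],"twist":[0,0,0],"grip":0},{"delta_pos":[0,1.4,0],"twist":[0,0,0],"grip":0},{"delta_pos":[0,1.4,0],"twist":[0,0,0],"grip":0}]' 55;python3 - <<'E'
from h import *
go([532.2,-36.7,107],29)
p,d=imaging.grab_frame("wrist");q,_=imaging.grab_frame("scene")
cv2.imwrite("pics/w12.png",np.hstack([cv2.resize(p[90:290,150:350,::-1],(400,400)),cv2.resize(q[130:230,200:300,::-1],(400,400))]))
go([532.2,-36.7,107],29)
E
```

```text
time_s: 13.65
ee_pos: [532.2, -37.0, 114.2]
ee_rot: [-90.0, -0.0, 29.0]
force: [-1.5, -0.5, 6.9]
gripper_width: 11.5
delta [0.01 0.72 0.03] twist [ 0.02 -0.02  0.03] now [532.2 -37.  114.2] [-9.002e+01 -3.000e-02  2.898e+01] q [  -5.2   19.5  103.5   -0.    56.9 -124.2] F [-1.5 -0.5  6.9] w 11.5 t 13.65
delta [0.01 0.74 0.03] twist [ 0.03 -0.02  0.03] now [532.3 -37.  114.4] [-9.003e+01 -3.000e-02  2.898e+01] q [  -5.2   19.5  103.5   -0.    57.  -124.2] F [-1.7  0.3  6.5] w 11.4 t 13.75
```

View pics/w12.png

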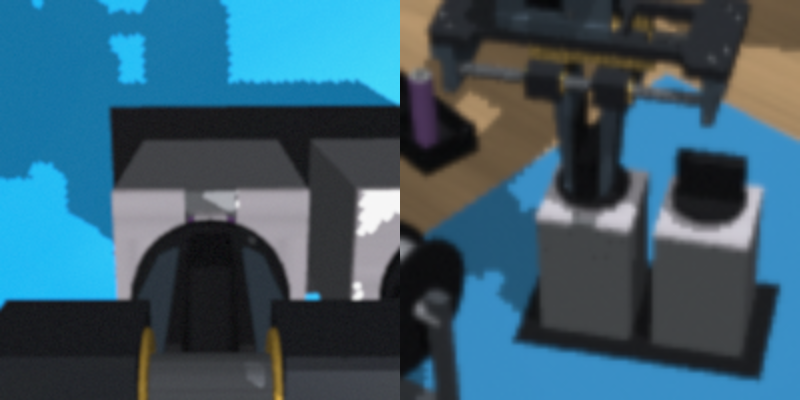

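```bash
python3 -m pendant '[{"delta_pos":[0,0.2,0],"twist":[0,0,0],"grip":0},{"delta_pos":[0,0.4,0],"twist":[0,0,0],"grip":0},{"delta_pos":[0,0.55,0],"twist":[0,0,0],"grip":0},{"delta_pos":[0,0.55,0],"twist":[0,0,0],"grip":0},{"delta_pos":[0,0.55,0],"twist":[0,0,0],"grip":0}]' 55;python3 - <<'E'
from h import *
c=imaging.camera_info("wrist");p,d=imaging.grab_frame("wrist");q,_=imaging.grab_frame("scene")
cv2.imwrite("pics/w13.png",np.hstack([cv2.resize(p[90:290,150:350,::-1],(400,400)),cv2.resize(q[140:200,220:280,::-1],(400,400))]))
go([532.2,-36.7,107],29)
E
```

```text
time_s: 14.25
ee_pos: [532.3, -37.0, 109.2]
ee_rot: [-90.0, -0.0, 29.0]
force: [-2.0, -0.6, 9.8]
gripper_width: 11.6
delta [0.   0.22 0.03] twist [ 0.04 -0.02  0.05] now [532.3 -37.  109.2] [-9.004e+01 -5.000e-02  2.898e+01] q [  -5.2   19.8  103.9   -0.    56.2 -124.2] F [-0.5 -0.5  8.1] w 12.0 t 14.35
```

View pics/w13.png

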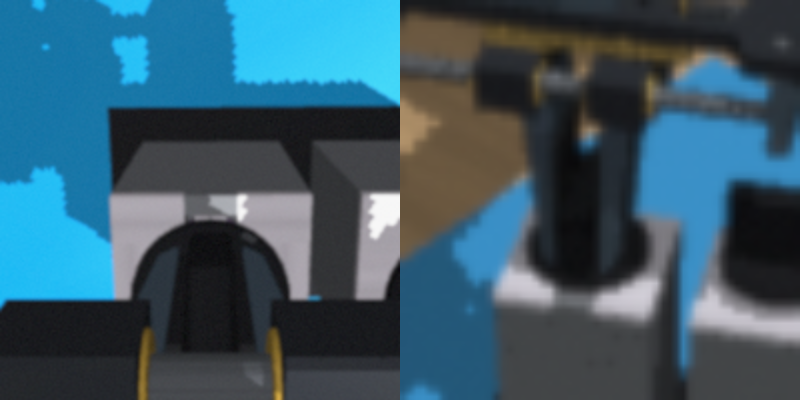

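```bash
python3 -m pendant '[{"delta_pos":[0,0.12,0],"twist":[0,0,0],"grip":0},{"delta_pos":[0,0.12,0],"twist":[0,5,0],"grip":0},{"delta_pos":[0,0.12,0],"twist":[0,10,0],"grip":0},{"delta_pos":[0,0.12,0],"twist":[0,15,0],"grip":0},{"delta_pos":[0,0.12,0],"twist":[0,20,0],"grip":0}]' 55;python3 - <<'E'
from h import *
go([532.2,-36.7,107],-61);print(state()['torque'].round(2))
E
```

```text
time_s: 14.85
ee_pos: [533.2, -37.2, 108.4]
ee_rot: [-90.1, -0.2, 8.8]
force: [-0.9, 0.6, 8.2]
gripper_width: 11.7
delta [-0.09  0.14  0.07] twist [-5.000e-02  6.979e+01  1.900e-01] now [533.2 -37.2 108.4] [-90.07  -0.18   8.79] q [  -5.2   19.8  104.    -0.    56.  -104. ] F [-0.9  0.6  8.2] w 11.7 t 14.85
[0.06 0.04 0.  ]
```

```bash
python3 -m pendant '[{"delta_pos":[0,0,0],"twist":[0,7,0],"grip":0},{"delta_pos":[0,0,0],"twist":[0,14,0],"grip":0},{"delta_pos":[0,0,0],"twist":[0,21,0],"grip":0},{"delta_pos":[0,0,0],"twist":[0,28,0],"grip":0},{"delta_pos":[0,0,0],"twist":[0,35,0],"grip":0}]' 55;python3 - <<'E'
from h import *
go([532.2,-36.7,107],-61);print(state()['torque'].round(2))
E
python3 -m pendant '[{"delta_pos":[0,0,0],"twist":[0,7,0],"grip":0},{"delta_pos":[0,0,0],"twist":[0,14,0],"grip":0},{"delta_pos":[0,0,0],"twist":[0,21,0],"grip":0},{"delta_pos":[0,0,0],"twist":[0,28,0],"grip":0},{"delta_pos":[0,0,0],"twist":[0,34,0],"grip":0}]' 55;python3 - <<'E'
from h import *
c=imaging.camera_info("wrist");p,d=imaging.grab_frame("wrist");q,_=imaging.grab_frame("scene")
cv2.imwrite("pics/w14.png",np.hstack([cv2.resize(p[90:290,150:350,::-1],(400,400)),cv2.resize(q[140:200,220:280,::-1],(400,400))]))
go([532.2,-36.7,107],-61);print(state()['torque'].round(2))
E
```

```text
time_s: 15.35
ee_pos: [533.5, -37.3, 108.5]
ee_rot: [-89.9, -0.2, -26.3]
force: [-0.1, -0.6, 7.8]
gripper_width: 11.8
delta [-0.14  0.15 -0.01] twist [-0.13 34.7   0.19] now [533.5 -37.3 108.5] [-89.94  -0.22 -26.3 ] q [ -5.2  19.8 104.   -0.   56.  -68.9] F [-0.1 -0.6  7.8] w 11.8 t 15.35
[ 0.08 -0.08  0.04]
time_s: 15.85
ee_pos: [533.5, -37.3, 108.5]
ee_rot: [-89.8, -0.1, -60.3]
force: [-0.2, -0.3, 8.7]
gripper_width: 11.9
delta [-0.12  0.15 -0.09] twist [-0.18  0.88  0.15] now [533.6 -37.3 108.5] [-89.82  -0.15 -60.12] q [ -5.2  19.8 103.9  -0.   56.  -35.1] F [ 0.4 -0.1  8.7] w 11.9 t 15.95
[-0.02 -0.1  -0.05]
```

View pics/w14.png

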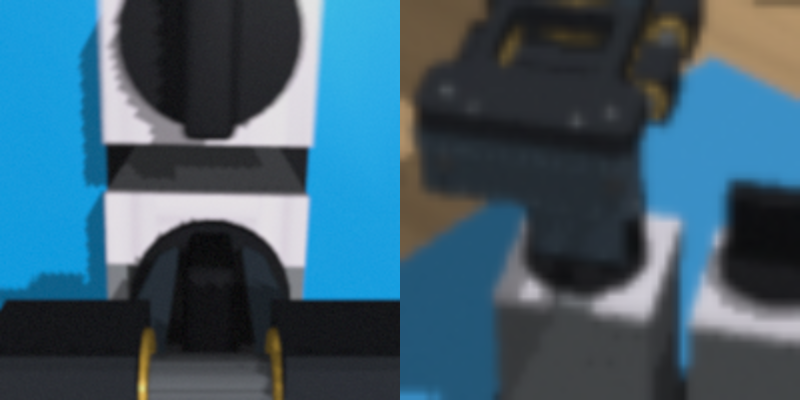

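```bash
python3 -m pendant '[{"delta_pos":[0,0,0],"twist":[0,0.8,0],"grip":0},{"delta_pos":[0,-0.1,0],"twist":[0,0.8,0],"grip":0},{"delta_pos":[0,-0.25,0],"twist":[0,0.8,0],"grip":0},{"delta_pos":[0,-0.4,0],"twist":[0,0.8,0],"grip":0},{"delta_pos":[0,-0.5,0],"twist":[0,0.8,0],"grip":0}]' 55;python3 - <<'E'
from h import *
imaging.grab_frame("wrist")
go([532.2,-36.7,107],-61);print(state()['torque'].round(2))
E
```

```text
time_s: 16.45
ee_pos: [533.5, -37.3, 113.4]
ee_rot: [-89.8, -0.1, -60.8]
force: [-0.1, -0.3, 7.0]
gripper_width: 11.7
delta [-0.12  0.65 -0.09] twist [-0.18  0.19  0.15] now [533.5 -37.3 113.5] [-89.82  -0.15 -60.81] q [ -5.2  19.5 103.6  -0.   56.7 -34.4] F [-0.1  0.6  6.6] w 11.8 t 16.5
[ 0.02 -0.1   0.04]
```

```bash
python3 -m pendant '[{"delta_pos":[0,-0.05,0],"twist":[0,0,0],"grip":0},{"delta_pos":[0,-0.1,0],"twist":[0,0,0],"grip":0},{"delta_pos":[0,-0.15,0],"twist":[0,0,0],"grip":0},{"delta_pos":[0,-0.15,0],"twist":[0,0,0],"grip":0},{"delta_pos":[0,-0.15,0],"twist":[0,0,0],"grip":0}]' 55;python3 - <<'E'
from h import *
c=imaging.camera_info("wrist");p,d=imaging.grab_frame("wrist");q,_=imaging.grab_frame("scene")
cv2.imwrite("pics/w15.png",np.hstack([cv2.resize(p[90:290,150:350,::-1],(400,400)),cv2.resize(q[140:200,220:280,::-1],(400,400))]))
go([532.2,-36.7,107],-61);print(state()['torque'].round(2))
E
```

```text
time_s: 17.0
ee_pos: [533.5, -37.2, 114.7]
ee_rot: [-89.8, -0.1, -60.8]
force: [0.5, 0.5, 7.0]
gripper_width: 11.8
delta [-0.12  0.77 -0.09] twist [-0.17  0.19  0.14] now [533.5 -37.3 114.7] [-89.83  -0.14 -60.81] q [ -5.2  19.5 103.5  -0.   56.8 -34.4] F [0.4 0.4 6.6] w 11.4 t 17.1
[-0.02 -0.15  0.  ]
```

View pics/w15.png

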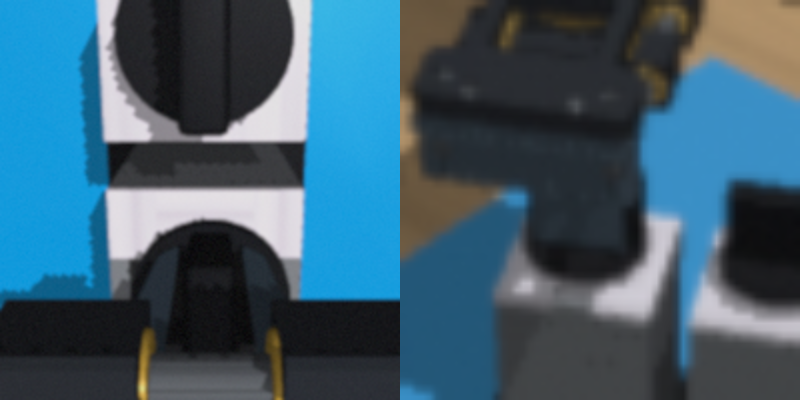

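```bash
python3 -m pendant '[{"delta_pos":[0,-0.05,0],"twist":[0,0,0],"grip":0},{"delta_pos":[0,-0.1,0],"twist":[0,0,0],"grip":0},{"delta_pos":[0,-0.1,0],"twist":[0,0,0],"grip":0},{"delta_pos":[0,-0.1,0],"twist":[0,0,0],"grip":0},{"delta_pos":[0,-0.1,0],"twist":[0,0,0],"grip":0}]' 30;python3 - <<'E'
from h import *
go([532.2,-36.7,107],-61);print(state()['torque'].round(2))
E
```

```text
time_s: 17.6
ee_pos: [533.1, -37.2, 115.0]
ee_rot: [-89.9, -0.1, -60.8]
force: [3.6, -0.9, 2.4]
gripper_width: 11.9
delta [-0.09  0.8  -0.06] twist [-0.1   0.18  0.09] now [533.1 -37.2 115. ] [-89.9   -0.09 -60.82] q [ -5.2  19.4 103.5  -0.   57.  -34.4] F [ 3.6 -0.9  2.4] w 11.9 t 17.6
[-0.18 -0.92  0.08]
```

```bash
python3 -m pendant '[{"delta_pos":[0,0,0],"twist":[0,0,0],"grip":14},{"delta_pos":[0,0,0],"twist":[0,0,0],"grip":20},{"delta_pos":[0,0,0],"twist":[0,0,0],"grip":30},{"delta_pos":[0,0,0],"twist":[0,0,0],"grip":40},{"delta_pos":[0,0,0],"twist":[0,0,0],"grip":50}]' 20;python3 -m pendant '[{"delta_pos":[0,0,0],"twist":[0,0,0],"grip":50},{"delta_pos":[0,-1,0],"twist":[0,0,0],"grip":50},{"delta_pos":[0,-4,0],"twist":[0,0,0],"grip":50},{"delta_pos":[0,-8,0],"twist":[0,0,0],"grip":50},{"delta_pos":[0,-12,0],"twist":[0,0,0],"grip":50}]'; python3 -m pendant '[{"delta_pos":[4,0,0],"twist":[0,0,0],"grip":50},{"delta_pos":[5,0,0],"twist":[0,0,0],"grip":50},{"delta_pos":[5,0,0],"twist":[0,0,0],"grip":50},{"delta_pos":[5,0,0],"twist":[0,0,0],"grip":50},{"delta_pos":[5,0,0],"twist":[0,0,0],"grip":50}]'; python3 - <<'E'
from h import *
c=imaging.camera_info("wrist");s=state();p,d=imaging.grab_frame("wrist");cv2.imwrite("pics/w16.png",p[:,:,::-1]);q,_=imaging.grab_frame("scene")
cv2.imwrite("pics/w16c.png",np.hstack([cv2.resize(p[0:200,150:350,::-1],(400,400)),cv2.resize(q[150:230,220:300,::-1],(400,400))]))
X=cloud(c,d)
import pickle;pickle.dump((c,s,X),open("pics/w16.pk","wb"))
m=(X[...,2]>110)&(X[...,2]<160);m[230:]=0
for ce,st in blobs(m,60)[0]:
    u,v,w,h=st[:4]; Y=X[v:v+h,u:u+w][m[v:v+h,u:u+w]]
    for lo,hi,n in ((135,150,'bar'),(110,122,'disc')):
        k=Y[(Y[:,2]>lo)&(Y[:,2]<hi)]
        if len(k)>10: print(ce,n,len(k),'z',np.median(k[:,2]).round(1),np.percentile(k[:,2],[10,90]).round(1),cv2.minAreaRect(k[:,:2].astype(np.float32)))
print('top z',[np.median(X[v-2:v+3,u-2:u+3,2]).round(1) for u,v in ((228,110),(285,110))])
go([532,-37,100],-61)
E
```

```text
time_s: 18.1
ee_pos: [531.3, -36.9, 114.3]
ee_rot: [-90.1, 0.1, -60.8]
force: [-0.2, -0.5, 0.1]
gripper_width: 39.4
time_s: 18.6
ee_pos: [531.7, -37.0, 236.6]
ee_rot: [-90.0, 0.0, -60.8]
force: [0.7, 0.2, -0.7]
gripper_width: 45.7
time_s: 19.1
ee_pos: [555.6, -79.8, 234.3]
ee_rot: [-90.1, 0.1, -60.8]
force: [-0.2, 0.2, -0.0]
gripper_width: 45.7
[254.5  47.7] bar 995 z 142.1 [140.9 143.1] ((494.8719177246094, 28.022811889648438), (11.89720344543457, 43.45576095581055), 29.52442169189453)
[254.5  47.7] disc 1772 z 112.4 [111.4 113.3] ((495.1017761230469, 27.77770233154297), (47.29735565185547, 46.118770599365234), 28.076759338378906)
[255.9 139.3] bar 755 z 142.1 [141.1 143.1] ((532.8397827148438, -37.14633560180664), (11.647285461425781, 43.1065788269043), 28.88715934753418)
[255.9 139.3] disc 1420 z 112.4 [111.5 113.3] ((532.2749633789062, -36.80189514160156), (47.0478630065918, 45.642459869384766), 29.280183792114258)
[404.7 212.8] bar 846 z 141.5 [136.8 148.2] ((687.7383422851562, -21.042888641357422), (84.76422882080078, 33.95059585571289), 30.058624267578125)
[404.7 212.8] disc 304 z 116.7 [111.5 120.9] ((688.3111572265625, -21.072391510009766), (87.60099792480469, 35.10870361328125), 30.26010513305664)
top z [np.float64(99.1), np.float64(98.9)]
delta [-4.9  13.45  0.02] twist [ 0.04  0.23 -0.05] now [555.9 -79.9 234.4] [-9.004e+01  5.000e-02 -6.077e+01] q [ -9.4  16.4  89.4   0.   74.3 -38.6] F [0.1 0.4 0.3] w 45.7 t 19.2
```

View pics/w16c.png

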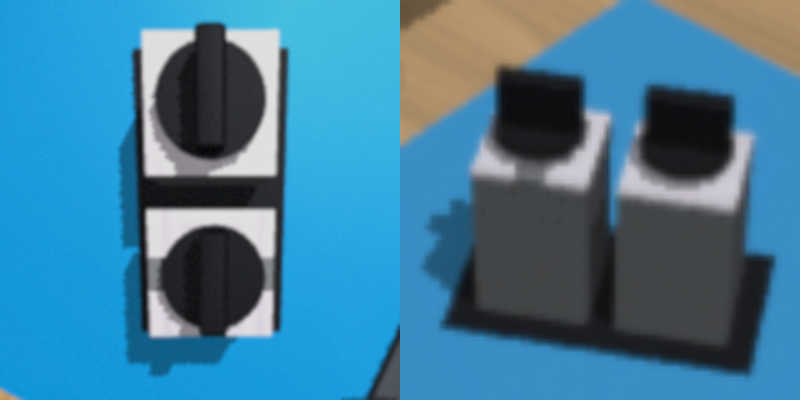

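The two caps match: both bars lie along the notch line, and their bars and discs are at the same heights (142.1 and 112.4 mm). I'm handing in.

```bash
python3 -c "
from workcell import job
print(job.job_done())"
```

```text
the job is handed in; nothing more can be done
None
```

I moved the fat cell from the middle rack pocket into the open bay and fitted the bayonet cap over it. I pushed the cap down, turned it a quarter turn clockwise, let it spring up into the notches and let go. I handed it in after about 19 s of the 64 s; no verdict was reported.

**Cap:** the last depth view shows it at the same height as the locked cap on bay 2, with the bar top at 142.1 mm and the disc at 112.4 mm for both. Its bar lies along y of the holder, at most about 0.5° off, and it sits within about 1 mm of the axis. I read a residual wrist load of about 4 N as the lugs seated, and about zero once I let go.

**Cell:** it stood upright in the well before the cap went on. Under the cap it can't be seen, so I infer its final height from the cap's.

**Other parts:** the reel, plug and slim cells were never touched, as far as the forces and pictures show. I did not measure them again at the end.

**Disagreements:**
- The top and wrist cameras placed the mouth 1 to 2 mm apart. I used the wrist view to line up the final fit.
- The push-down force read 1 to 2 N below the stated spring force throughout.

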